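# Find the heavy side of a wheel on the balancing stand and hold it down

### The arm

A 7-joint arm with a two-finger parallel gripper is mounted at the origin on a cart in front of the work surface, level with it; the furniture and walls round the work are solid. World frame = base frame: x ahead of the robot, y to its left, z up, the work surface at z = 0. Lengths are in mm, angles in rad, forces in N, time in s.
With the tool pointing down it reaches from about 400 to 875 mm from the base axis. Payload 4.4 kg.
Tool frame: the origin (TCP) lies between the finger pads; the fingertips stand ctrl.tip_reach ahead of it and the grasp point (between the pads) lies 8 mm behind it (ctrl.tip_reach is the distance from the TCP to the fingertips, in mm); z points along the fingers, y is the direction in which the jaws open and shut (so a half turn about z gives the same grasp; the last joint's range is limited). The gripper opens to 85 mm and grips with 20 to 120 N. Pads are 22 mm wide; open, the fingers measure 114 mm over their backs; the gripper's body (76 mm by 85 mm) begins 54 mm behind the grasp point. The pads swing forward as they close: fully open they stand 13 mm farther back than shut.
Start: joints at [-0.847, 0.628, 0.038, 1.517, -0.027, 0.996, -0.02], TCP at [461.627, 457.622, 242.313] pointing down, gripper open.
Joint ranges: [-3.06, 3.06], [-0.37, 2.12], [-1.25, 1.32], [0.18, 2.47], [-1.1, 4.24], [0.23, 1.98], [-2.94, 2.94]. Speed limits (rad/s): [2.57, 2.57, 3.14, 3.14, 3.14, 3.14, 3.14].

### API

Orientations are given as [roll, pitch, yaw] about the fixed x, y, z axes, in that order (R = Rz(yaw) Ry(pitch) Rx(roll)).
In Python, from cell import status, viewer, order, ctrl gives the robot as it stands.
- The arm moves only by the tool play_rows, never from a script. Its argument "series" is a list of rows, each a list of 5 numbers: the shift along the tool's x, y, z in cm, then the turn about the tool's z in degrees, then the closure, from 0 (fully open) to 1 (shut). In form: [[x, y, z, yaw, gripper], ...]. A call has 1 to 8 rows; each row is the pose to reach, as a shift and turn from the pose commanded when the call began, along the tool's axes at that moment; what a row does not reach only later rows make up. A row lasts 1/10 s, in which the tool goes at most 50 mm and 8.59 degrees, less where a joint would pass 70% of its speed; a pose out of reach is approached as far as the arm can. A call with a gripper value outside its range is refused whole. The fingers move at their own pace and stop on an object; the grip force is fixed at half the most. Time passes only in rows, so rows that repeat a pose let the fingers close. It gives the time, the measured TCP pose, the force and the opening at its end, in the units of the state.
- status.read_state(): the state, without advancing time (a new reading comes with each control period).
- viewer.get_image(name): name is "scene" or "top"; returns a dict with "img" (480x640x3 uint8, red, green, blue), "vfov" (degrees; the focal length in pixels is half the picture's height over the tangent of half this angle, whatever the lens; pixels are square), "cx", "cy" (the principal point, pixels), "rvec" (rotation vector, rad) and "tvec" (3), from world to camera coordinates, as OpenCV has them. Camera axes: x right, y down, z forward; pixel columns grow to the right and rows downward; lengths in mm; the calibration is good to about 2 mm. A picture is of the moment at which its call begins. There is no depth.
- order.finish_job(): hands the job in, once; it reports no verdict.
The state is a dict: "clock": time; "qpos": joint angles; "qd": joint speeds; "tau": joint torques, N m; "eef_pos": TCP position; "tool_rot": TCP orientation; "force": force on the tool from outside, world axes, zero at the start; "torque": the same for the moment, N m; "width": finger opening in mm.
Only numpy, scipy, OpenCV 4.12 (cv2) and the standard library are available. Lean on these libraries where they do the work, as an engineer would, in place of code of your own. Each camera call takes 0.05 s, during which the arm holds its last target. There are 200 camera calls.

### The job

The steel wheel on the balancing stand is heavier on one side, and nothing on it shows where; its bearings drag, so it stays wherever it is left. Turn it by hand at the rim, feel from the effort which side is heavy, then turn the heavy side straight down and finish still gripping the wheel in your fingers and holding it there at rest, ready for a balance weight to be fixed at the top. Leave the other things on the table where they are.

Things in the scene. Friction and masses are not known exactly. Their poses are not given: they have to be found in the camera images.
- stand: balancing stand, fixed to the table: dark base plate 130 (x) by 160 (y) by 12 mm and two upright grey cheeks 56 mm wide that carry the axle, from 29 to 48 mm either side of the wheel's middle plane; no part of it is over 150 mm above the table, so the top 60 mm of the wheel is free. Origin: centre of the underside; x along the axle (away from the robot at yaw 0), z up
- axle (a point): centre of the wheel, on the axle, 125 mm above the table; axes as the stand's (x along the level axle, y across, z up). The wheel is a plain steel disc, 170 mm in diameter, 26 mm thick, with a flat rim band 28 mm deep and a hub 40 mm across; it can be pinched across its two faces anywhere on the free part of the rim
- wheel (a joint): turning angle of the wheel about the axle's x axis, rad: 0 with its mark straight up; grows clockwise seen along +x (the top goes to -y); no stop within 12 rad. The drag, about 0.5 N m, always exceeds the pull of the heavy side (0.28 to 0.42 N m when level with the axle), so the wheel never moves by itself; turning it takes 0.1 to 0.9 N m
- mark (a point): dark line scribed across the wheel's rim to read its angle by; it tells nothing of the heavy side. The point is on the outer surface, 85 mm from the axle. The heavy spot is inside the wheel, unseen, 50 mm from the axle, at an angle to this mark that differs from start to start; at the start it is at least 0.7 rad from straight down
- pipe_stub: bystander: dark pipe stub 48x90x51 mm lying on its side, loose, origin at the centre of its underside
- paste_tin: bystander: round tin 71 mm across, 52 mm high, loose, origin at the centre of its underside
- coupon_tee: bystander: dark welded tee of two plates, 60x100x58 mm, loose, origin at the centre of its underside
- bolt: bystander: hexagon bolt standing on its head, 60 mm high, 23 mm across, loose, origin at the centre of its underside
- nut_1: bystander: hexagon nut 23x27x12 mm beside the stand, loose, origin at the centre of its underside

How it is judged:
By the outcome, as a careful person would: the job done as asked, in the order asked, and still so for the second after the job is handed in, while the arm keeps its last pose, push and grip.
It also fails if it takes over 72 s, if anything falls off the work surface, if the arm or the gripper's body presses on something with over 40 N, if the wrist force passes 120 N, or if a joint passes its speed limit or range.

## Working session

There is one attempt and no reset: what is moved stays moved. The work goes in short steps, Python scripts to look and compute and a tool call to move; the robot and the scene stay as the last step left them, time stands still between calls to the robot, and variables do not carry over. Pictures are saved under pics/ and viewed, about 8 in all and at most 12, crops included, and the job is handed in when it is done.

Besides the shell and the picture viewer there is one more tool, called after ">>>" by a JSON object that holds its "op" and its "data". play_rows: Moves the arm, as the interface text tells. Its arguments: {"type":"object","properties":{"series":{"type":"array","items":{"type":"array","items":{"type":"number"}}}},"required":["series"]}

```bash
mkdir -p pics; ls; python3 - <<'E'
from cell import status, viewer, order, ctrl
import cv2
print(status.read_state(), ctrl.tip_reach)
for n in ("scene","top"):
    d=viewer.get_image(n); cv2.imwrite(f"pics/{n}0.png",d["img"][:,:,::-1]); print(n,{k:v for k,v in d.items() if k!="img"})
E
```

```text
pics
{'clock': 0.0, 'qpos': array([-0.84678256,  0.62933451,  0.03845877,  1.51838055, -0.02696493,
        0.99627453, -0.01999414]), 'qd': array([ 0.00128963,  0.00057339, -0.00092958,  0.00061638,  0.00172181,
        0.00043501, -0.00075389]), 'tau': array([ 1.33492599e-04, -5.63401079e+01,  1.22578427e+00, -1.93445975e+01,
        1.08116746e-02,  1.05485282e-02, -3.97212409e-05]), 'eef_pos': array([461.21046427, 457.16848173, 241.39289205]), 'tool_rot': array([-3.13971510e+00,  6.36116426e-05,  2.35178999e+00]), 'force': array([ 0.16257516,  0.62035103, -0.73261413]), 'torque': array([ 0.01831409, -0.00556472, -0.02714085]), 'width': 85.5500291822778} 11.0
scene {'vfov': 53.766461060817036, 'cx': 315.77903802718214, 'cy': 242.19087688536555, 'rvec': array([ 1.79681064, -0.94894514,  0.5949057 ]), 'tvec': array([-345.49405251,  313.50140965,  556.31955758])}
top {'vfov': 53.20008346880781, 'cx': 316.3762139000413, 'cy': 239.90796706067138, 'rvec': array([ 2.12322358, -2.14960296,  0.1831716 ]), 'tvec': array([-36.55712118, 557.83564143, 994.79288262])}
```

View pics/scene0.png

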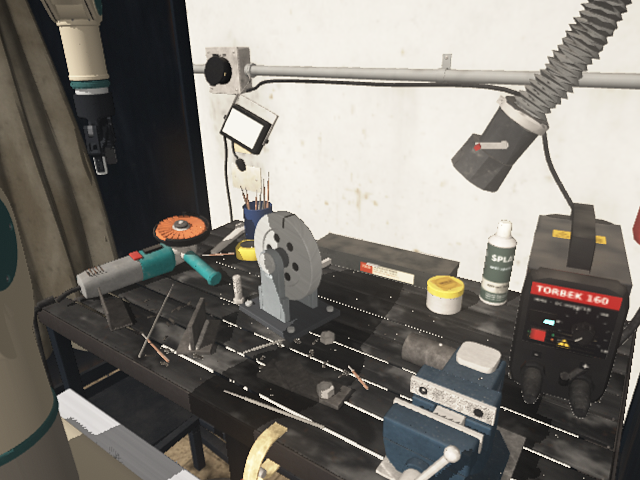

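View pics/top0.png

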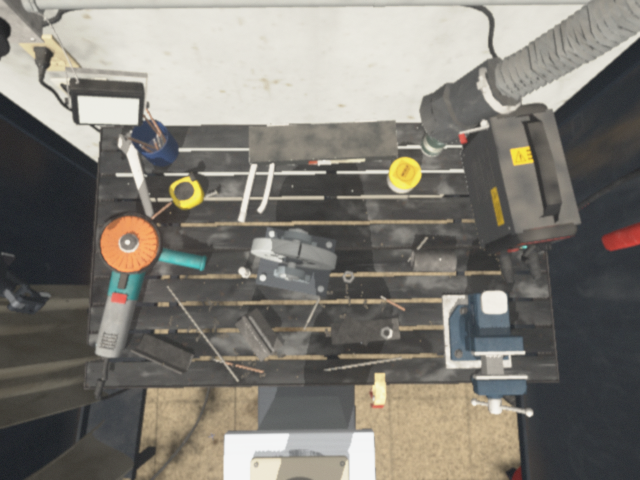

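The stand is at about (293,265) in top and (285,270) in scene, with the wheel standing roughly across the robot's view. I'll enlarge both.

```bash
python3 - <<'E'
import cv2,numpy as np
a=cv2.imread("pics/scene0.png")[190:360,220:360]; b=cv2.imread("pics/top0.png")[215:310,230:350]
a=cv2.resize(a,None,fx=3.5,fy=3.5,interpolation=2); b=cv2.resize(b,None,fx=3,fy=3,interpolation=2)
c=np.zeros((600,800,3),np.uint8)
a=a[:595,:440]; c[:a.shape[0],:a.shape[1]]=a; c[:b.shape[0],440:800]=b[:,:360]
cv2.imwrite("pics/crop0.png",c)
E
```

```text
(no output)
```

View pics/crop0.png

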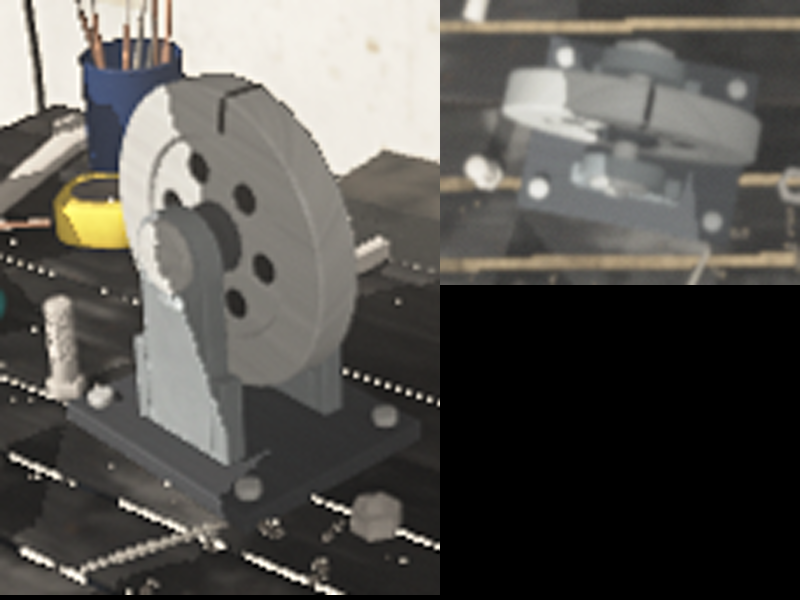

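```bash
cat > h.py <<'E'
import numpy as np, cv2
def proj(d,P):
    f=240/np.tan(np.radians(d["vfov"])/2); K=np.array([[f,0,d["cx"]],[0,f,d["cy"]],[0,0,1]])
    return cv2.projectPoints(np.array(P,float).reshape(-1,3),d["rvec"],d["tvec"],K,None)[0][:,0]
def world(p,L):
    c,s=np.cos(p[2]),np.sin(p[2]); L=np.array(L,float)
    return L@np.array([[c,s,0],[-s,c,0],[0,0,1]])+[p[0],p[1],0]
def mark(th,x,r=85): return [x,-r*np.sin(th),125+r*np.cos(th)]
E
python3 - <<'E'
from h import *
from cell import viewer
from scipy.optimize import least_squares
S=viewer.get_image("scene");T=viewer.get_image("top")
cs=lambda u,v:[220+u/3.5,190+v/3.5]; ct=lambda u,v:[230+(u-440)/3,215+v/3]
# top view right=-y, up=+x
tp=[ct(553,37),ct(760,70),ct(520,205),ct(715,240),ct(655,83),ct(648,124)]
sp=[cs(68,404),cs(232,510),cs(420,420),cs(222,103),cs(260,85)]
def res(p):
    B=lambda x,y:[x,y,12]
    lt=[B(65,80),B(65,-80),B(-65,80),B(-65,-80),mark(p[3],13),mark(p[3],-13)]
    ls=[B(-65,80),B(-65,-80),B(65,-80),mark(p[3],-13),mark(p[3],13)]
    return np.r_[proj(T,world(p,lt))-tp,proj(S,world(p,ls))-sp].ravel()
r=least_squares(res,[550,0,0,0],loss="soft_l1"); print(r.x); print(res(r.x).reshape(-1,2).round(1))
# draw
p=r.x; a=np.linspace(0,2*np.pi,120)
for n,D in(("s",S),("t",T)):
    im=D["img"][:,:,::-1].copy()
    for x in(-13,13):
        q=proj(D,world(p,[mark(t,x) for t in a])); cv2.polylines(im,[(q*8).round().astype(int)],True,(0,0,255),1,16,3)
    q=proj(D,world(p,[[65,80,12],[65,-80,12],[-65,-80,12],[-65,80,12]]));cv2.polylines(im,[(q*8).round().astype(int)],True,(0,255,0),1,16,3)
    cv2.imwrite(f"pics/o{n}.png",im)
a=cv2.resize(cv2.imread("pics/os.png")[190:360,220:350],None,fx=3.5,fy=3.5);b=cv2.resize(cv2.imread("pics/ot.png")[215:310,230:345],None,fx=3,fy=3)
c=np.zeros((600,800,3),np.uint8);c[:a.shape[0],:a.shape[1]]=a;c[:b.shape[0],455:455+b.shape[1]]=b;cv2.imwrite("pics/ov.png",c)
E
```

```text
[ 5.14822712e+02  4.12335424e+00 -2.14824668e-01  2.01283173e-01]
[[-1.1 -0.9]
 [-0.6  2.2]
 [-2.9 -0.4]
 [ 3.   2.5]
 [-0.2  0.8]
 [-0.8  0.9]
 [-0.8 -1.8]
 [ 3.2  1.2]
 [ 0.8 -0.3]
 [ 1.2 -1.9]
 [ 1.5 -0.4]]
```

View pics/ov.png

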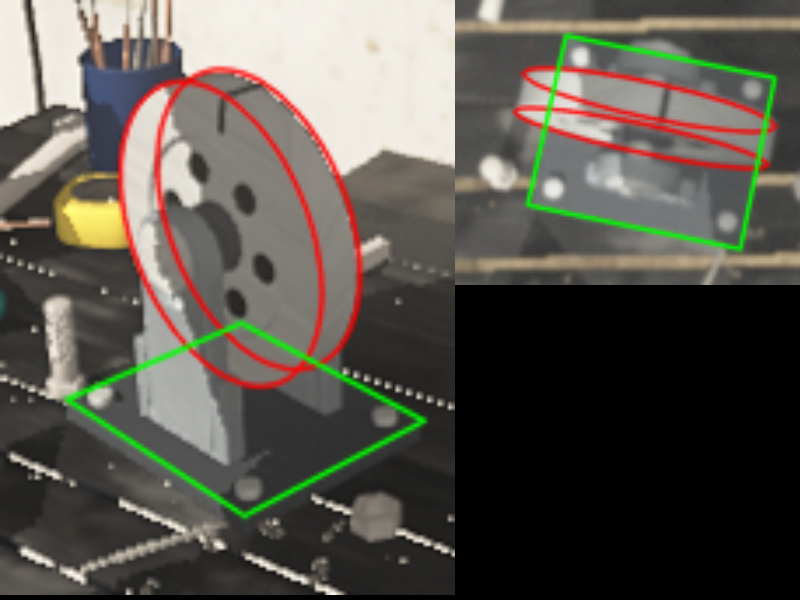

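The overlay sits within about 2 px: the wheel is at (515, 4), yaw −0.215, and the mark is at about +0.20 rad. Next I'll move above the wheel and align the jaws with the axle.

>>> {"op": "play_rows", "data": {"series": [[-36, -28, -2, 57.1, 0], [-36, -28, -2, 57.1, 0], [-36, -28, -2, 57.1, 0], [-36, -28, -2, 57.1, 0], [-36, -28, -2, 57.1, 0], [-36, -28, -2, 57.1, 0], [-36, -28, -2, 57.1, 0], [-36, -28, -2, 57.1, 0]]}}

```text
clock: 1.0
eef_pos: [509.3, 59.1, 260.0]
tool_rot: [3.141, -0.0, 1.354]
force: [1.8, -0.0, 0.7]
width: 85.2
```

>>> {"op": "play_rows", "data": {"series": [[0, 0, 0, 0, 0]]}}

```text
clock: 1.1
eef_pos: [510.2, 51.9, 260.7]
tool_rot: [3.139, 0.004, 1.343]
force: [-1.4, 0.8, -0.1]
width: 85.4
```

>>> {"op": "play_rows", "data": {"series": [[-4.5, 1.45, 0, 0, 0], [-4.5, 1.45, 0, 0, 0], [-4.5, 1.45, 2, 0, 0]]}}

```text
clock: 1.4
eef_pos: [515.9, 12.4, 241.6]
tool_rot: [3.136, -0.001, 1.352]
force: [-0.2, 0.6, 0.6]
width: 85.1
```

```bash
python3 - <<'E'
from h import *
from cell import viewer,status
s=status.read_state();print(s)
T=viewer.get_image("top");S=viewer.get_image("scene")
print(proj(T,[s["eef_pos"]]),proj(S,[s["eef_pos"]]))
a=cv2.resize(S["img"][150:350,210:350,::-1],None,fx=3,fy=3,interpolation=2);b=cv2.resize(T["img"][200:310,230:350,::-1],None,fx=3,fy=3,interpolation=2)
c=np.zeros((600,800,3),np.uint8);c[:a.shape[0],:a.shape[1]]=a;c[:b.shape[0],430:430+b.shape[1]]=b;cv2.imwrite("pics/g1.png",c)
E
```

```text
{'clock': 1.4, 'qpos': array([-0.31163654,  0.4536868 ,  0.33456062,  1.8995412 , -0.19923752,
        0.81493086, -0.09082703]), 'qd': array([ 0.06181115,  0.28622977, -0.13226533,  0.28173344, -0.15387518,
       -0.51948372,  0.12834794]), 'tau': array([  1.17644403, -45.3098166 ,   5.04505679, -16.95696294,
         0.41585566,   0.86396495,  -0.1744603 ]), 'eef_pos': array([515.91750657,  12.39862966, 241.56214753]), 'tool_rot': array([ 3.13633009e+00, -1.33724323e-03,  1.35192659e+00]), 'force': array([-0.23704476,  0.59302485,  0.57284188]), 'torque': array([0.07566223, 0.00255479, 0.02483362]), 'width': 85.05949342926294}
[[285.26982502 245.13043539]] [[280.13134562 194.96139875]]
```

View pics/g1.png

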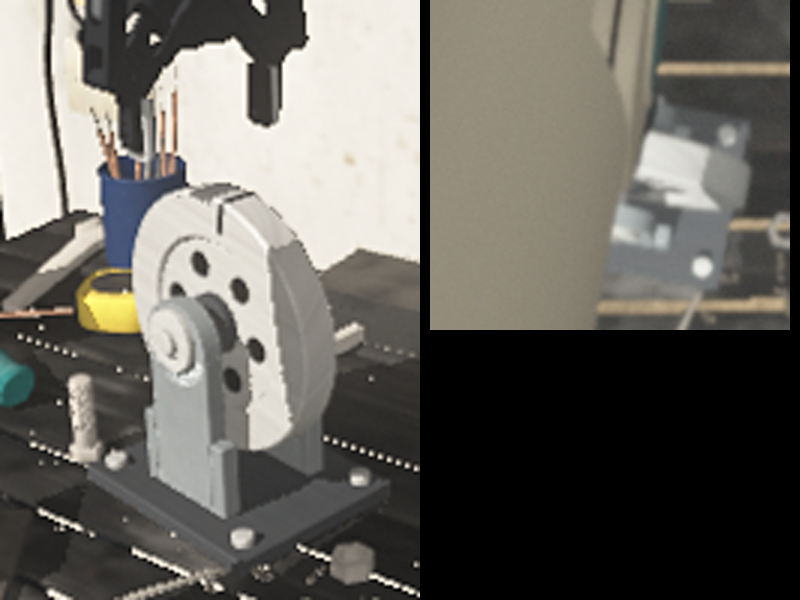

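The open jaws straddle the rim: the tips are at crop (130,150) and (263,122), and the wheel top is at (222,190). Lowering and gripping.

>>> {"op": "play_rows", "data": {"series": [[-0.2, 0, 2, 0, 0], [-0.2, 0, 4, 0, 0], [-0.2, 0, 5, 0, 0], [-0.2, 0, 5, 0, 0], [-0.2, 0, 5, 0, 0]]}}

```text
clock: 2.0
eef_pos: [514.0, 12.2, 190.4]
tool_rot: [3.141, -0.0, 1.356]
force: [0.1, -0.3, 0.4]
width: 85.3
```

>>> {"op": "play_rows", "data": {"series": [[0, 0, 0, 0, 1], [0, 0, 0, 0, 1], [0, 0, 0, 0, 1], [0, 0, 0, 0, 1], [0, 0, 0, 0, 1], [0, 0, 0, 0, 1]]}}

```text
clock: 2.6
eef_pos: [516.8, 11.2, 190.9]
tool_rot: [3.135, -0.0, 1.356]
force: [6.2, -1.4, 0.1]
width: 25.0
```

```bash
python3 - <<'E'
from cell import status
s=status.read_state();print(s)
E
```

```text
{'clock': 2.6, 'qpos': array([-0.28466875,  0.52443168,  0.30382314,  1.9531617 , -0.23525597,
        0.69097682, -0.05258114]), 'qd': array([ 0.0003657 ,  0.00048464, -0.00015489,  0.00088315, -0.00064865,
        0.00067284,  0.00050359]), 'tau': array([ -0.54914938, -44.16791797,   3.16955075, -11.15069747,
        -0.37029421,   1.45088632,  -0.37054628]), 'eef_pos': array([516.7755989 ,  11.23171079, 190.88738981]), 'tool_rot': array([ 3.13477601e+00, -3.26438193e-04,  1.35623020e+00]), 'force': array([ 6.19864381, -1.39651095,  0.09695699]), 'torque': array([-0.17454701, -0.64741876,  0.39307314]), 'width': 24.99332231153034}
```

```bash
cat > arc.py <<'E'
import numpy as np,sys,json
def arc(a,b,n,r=7.43):
    p=np.linspace(a,b,n+1)[1:]
    return json.dumps([[round(float(x),2) for x in(-r*(np.sin(q)-np.sin(a)),0,-r*(np.cos(q)-np.cos(a)),0,1)] for q in p])
def sweep(pts,n=4):
    for a,b in zip(pts,pts[1:]): print(round(float(a),2),round(float(b),2),arc(a,b,n))
E
python3 -c "
from arc import *
sweep(np.r_[-.1,-.3,-.5,-.7,-.9]);sweep(np.linspace(-.9,.9,10));sweep(np.linspace(.9,-.9,10))"
```

```text
-0.1 -0.3 [[0.37, 0.0, 0.05, 0.0, 1.0], [0.73, 0.0, 0.11, 0.0, 1.0], [1.1, 0.0, 0.19, 0.0, 1.0], [1.45, 0.0, 0.29, 0.0, 1.0]]
-0.3 -0.5 [[0.35, 0.0, 0.12, 0.0, 1.0], [0.7, 0.0, 0.25, 0.0, 1.0], [1.04, 0.0, 0.41, 0.0, 1.0], [1.37, 0.0, 0.58, 0.0, 1.0]]
-0.5 -0.7 [[0.32, 0.0, 0.19, 0.0, 1.0], [0.63, 0.0, 0.39, 0.0, 1.0], [0.93, 0.0, 0.61, 0.0, 1.0], [1.22, 0.0, 0.84, 0.0, 1.0]]
-0.7 -0.9 [[0.28, 0.0, 0.25, 0.0, 1.0], [0.54, 0.0, 0.51, 0.0, 1.0], [0.8, 0.0, 0.78, 0.0, 1.0], [1.03, 0.0, 1.06, 0.0, 1.0]]
-0.9 -0.7 [[-0.24, 0.0, -0.29, 0.0, 1.0], [-0.49, 0.0, -0.56, 0.0, 1.0], [-0.76, 0.0, -0.82, 0.0, 1.0], [-1.03, 0.0, -1.06, 0.0, 1.0]]
-0.7 -0.5 [[-0.29, 0.0, -0.23, 0.0, 1.0], [-0.59, 0.0, -0.45, 0.0, 1.0], [-0.9, 0.0, -0.65, 0.0, 1.0], [-1.22, 0.0, -0.84, 0.0, 1.0]]
-0.5 -0.3 [[-0.33, 0.0, -0.17, 0.0, 1.0], [-0.67, 0.0, -0.32, 0.0, 1.0], [-1.01, 0.0, -0.46, 0.0, 1.0], [-1.37, 0.0, -0.58, 0.0, 1.0]]
-0.3 -0.1 [[-0.36, 0.0, -0.1, 0.0, 1.0], [-0.72, 0.0, -0.18, 0.0, 1.0], [-1.09, 0.0, -0.25, 0.0, 1.0], [-1.45, 0.0, -0.29, 0.0, 1.0]]
-0.1 0.1 [[-0.37, 0.0, -0.03, 0.0, 1.0], [-0.74, 0.0, -0.
[... 1036 characters left out ...]
 1.0], [1.09, 0.0, -0.25, 0.0, 1.0], [1.45, 0.0, -0.29, 0.0, 1.0]]
0.1 -0.1 [[0.37, 0.0, -0.03, 0.0, 1.0], [0.74, 0.0, -0.04, 0.0, 1.0], [1.11, 0.0, -0.03, 0.0, 1.0], [1.48, 0.0, -0.0, 0.0, 1.0]]
-0.1 -0.3 [[0.37, 0.0, 0.05, 0.0, 1.0], [0.73, 0.0, 0.11, 0.0, 1.0], [1.1, 0.0, 0.19, 0.0, 1.0], [1.45, 0.0, 0.29, 0.0, 1.0]]
-0.3 -0.5 [[0.35, 0.0, 0.12, 0.0, 1.0], [0.7, 0.0, 0.25, 0.0, 1.0], [1.04, 0.0, 0.41, 0.0, 1.0], [1.37, 0.0, 0.58, 0.0, 1.0]]
-0.5 -0.7 [[0.32, 0.0, 0.19, 0.0, 1.0], [0.63, 0.0, 0.39, 0.0, 1.0], [0.93, 0.0, 0.61, 0.0, 1.0], [1.22, 0.0, 0.84, 0.0, 1.0]]
-0.7 -0.9 [[0.28, 0.0, 0.25, 0.0, 1.0], [0.54, 0.0, 0.51, 0.0, 1.0], [0.8, 0.0, 0.78, 0.0, 1.0], [1.03, 0.0, 1.06, 0.0, 1.0]]
```

>>> {"op": "play_rows", "data": {"series": [[0.37, 0.2, 0.05, 0, 1], [0.73, 0.25, 0.11, 0, 1], [1.1, 0.25, 0.19, 0, 1], [1.45, 0.25, 0.29, 0, 1]]}}

```text
clock: 3.0
eef_pos: [518.6, 20.1, 188.9]
tool_rot: [3.14, 0.006, 1.354]
force: [-6.3, -11.0, 20.4]
width: 24.9
```

>>> {"op": "play_rows", "data": {"series": [[0.35, 0, 0.12, 0, 1], [0.7, 0, 0.25, 0, 1], [1.04, 0, 0.41, 0, 1], [1.37, 0, 0.58, 0, 1]]}}

```text
clock: 3.4
eef_pos: [521.7, 35.1, 183.0]
tool_rot: [3.141, 0.004, 1.355]
force: [-5.4, -6.7, 17.5]
width: 24.9
```

```bash
python3 - <<'E'
from cell import status
s=status.read_state();print(s)
E
```

```text
{'clock': 3.4, 'qpos': array([-0.32889639,  0.54679437,  0.30393148,  1.93900727, -0.24033582,
        0.69074333, -0.09626051]), 'qd': array([-0.04973551,  0.03801479, -0.01997404, -0.01119675, -0.00942996,
       -0.03122521, -0.04901832]), 'tau': array([ -2.50880778, -38.74453783,  -0.07866472, -14.15984362,
        -2.38326184,  -1.51429541,  -0.5392075 ]), 'eef_pos': array([521.72440001,  35.12176736, 183.03928622]), 'tool_rot': array([3.14053506, 0.0038632 , 1.35495475]), 'force': array([-5.41484021, -6.70582379, 17.45231985]), 'torque': array([-1.7965466 ,  1.01516393,  0.52240963]), 'width': 24.914404946250585}
```

>>> {"op": "play_rows", "data": {"series": [[0.45, 0.1, 0.16, 0, 1], [0.85, 0.1, 0.34, 0, 1], [1.25, 0.1, 0.56, 0, 1], [1.62, 0.1, 0.79, 0, 1]]}}

```text
clock: 3.8
eef_pos: [524.8, 50.2, 173.9]
tool_rot: [-3.14, 0.006, 1.355]
force: [-5.8, -10.1, 8.3]
width: 25.2
```

>>> {"op": "play_rows", "data": {"series": [[0.28, 0, 0.25, 0, 1], [0.54, 0, 0.51, 0, 1], [0.8, 0, 0.78, 0, 1], [1.03, 0, 1.06, 0, 1]]}}

```text
clock: 4.2
eef_pos: [527.1, 61.5, 163.4]
tool_rot: [-3.14, 0.004, 1.355]
force: [-5.2, -6.3, 13.1]
width: 25.4
```

>>> {"op": "play_rows", "data": {"series": [[-0.54, 0, -0.29, 0, 1], [-1.0, 0, -0.56, 0, 1], [-1.5, 0, -0.82, 0, 1], [-1.83, 0, -1.06, 0, 1]]}}

```text
clock: 4.6
eef_pos: [525.2, 52.1, 172.6]
tool_rot: [-3.141, -0.006, 1.359]
force: [3.5, 10.9, -10.4]
width: 25.2
```

>>> {"op": "play_rows", "data": {"series": [[-0.29, 0, -0.23, 0, 1], [-0.59, 0, -0.45, 0, 1], [-0.9, 0, -0.65, 0, 1], [-1.22, 0, -0.84, 0, 1]]}}

```text
clock: 5.0
eef_pos: [522.7, 39.9, 180.9]
tool_rot: [-3.141, -0.006, 1.36]
force: [3.9, 10.2, -13.0]
width: 24.8
```

>>> {"op": "play_rows", "data": {"series": [[-0.33, 0, -0.17, 0, 1], [-0.67, 0, -0.32, 0, 1], [-1.01, 0, -0.46, 0, 1], [-1.37, 0, -0.58, 0, 1]]}}

```text
clock: 5.4
eef_pos: [520.0, 26.8, 186.8]
tool_rot: [-3.141, -0.006, 1.36]
force: [3.7, 11.2, -11.4]
width: 25.1
```

>>> {"op": "play_rows", "data": {"series": [[-0.36, 0, -0.1, 0, 1], [-0.72, 0, -0.18, 0, 1], [-1.09, 0, -0.25, 0, 1], [-1.45, 0, -0.29, 0, 1]]}}

```text
clock: 5.8
eef_pos: [517.1, 13.0, 190.2]
tool_rot: [-3.142, -0.007, 1.36]
force: [3.2, 12.6, -5.7]
width: 25.0
```

>>> {"op": "play_rows", "data": {"series": [[-0.37, 0, -0.03, 0, 1], [-0.74, 0, -0.04, 0, 1], [-1.11, 0, -0.03, 0, 1], [-1.48, 0, 0, 0, 1]]}}

```text
clock: 6.2
eef_pos: [514.2, -1.5, 190.8]
tool_rot: [3.141, -0.007, 1.36]
force: [1.4, 10.5, 1.1]
width: 25.4
```

>>> {"op": "play_rows", "data": {"series": [[-0.37, 0, 0.05, 0, 1], [-0.73, 0, 0.11, 0, 1], [-1.1, 0, 0.19, 0, 1], [-1.45, 0, 0.29, 0, 1]]}}

```text
clock: 6.6
eef_pos: [511.1, -16.3, 188.3]
tool_rot: [3.141, -0.007, 1.359]
force: [0.9, 8.7, 4.1]
width: 25.4
```

>>> {"op": "play_rows", "data": {"series": [[-0.35, 0, 0.12, 0, 1], [-0.7, 0, 0.25, 0, 1], [-1.04, 0, 0.41, 0, 1], [-1.37, 0, 0.58, 0, 1]]}}

```text
clock: 7.0
eef_pos: [508.1, -30.6, 182.9]
tool_rot: [3.14, -0.006, 1.359]
force: [-1.0, 8.5, 7.2]
width: 25.0
```

>>> {"op": "play_rows", "data": {"series": [[-0.32, 0, 0.19, 0, 1], [-0.63, 0, 0.39, 0, 1], [-0.93, 0, 0.61, 0, 1], [-1.22, 0, 0.84, 0, 1]]}}

```text
clock: 7.4
eef_pos: [505.4, -43.6, 174.6]
tool_rot: [3.14, -0.005, 1.358]
force: [-1.4, 6.3, 10.3]
width: 25.4
```

>>> {"op": "play_rows", "data": {"series": [[-0.28, 0, 0.25, 0, 1], [-0.54, 0, 0.51, 0, 1], [-0.8, 0, 0.78, 0, 1], [-1.03, 0, 1.06, 0, 1]]}}

```text
clock: 7.8
eef_pos: [503.2, -54.6, 164.0]
tool_rot: [3.14, -0.004, 1.357]
force: [-2.1, 4.8, 11.1]
width: 25.3
```

>>> {"op": "play_rows", "data": {"series": [[0.54, 0, -0.29, 0, 1], [1.0, 0, -0.56, 0, 1], [1.5, 0, -0.82, 0, 1], [1.93, 0, -1.06, 0, 1]]}}

```text
clock: 8.2
eef_pos: [505.0, -45.2, 172.7]
tool_rot: [3.141, 0.01, 1.352]
force: [-1.0, -16.3, -6.6]
width: 25.4
```

>>> {"op": "play_rows", "data": {"series": [[0.29, 0, -0.23, 0, 1], [0.59, 0, -0.45, 0, 1], [0.9, 0, -0.65, 0, 1], [1.22, 0, -0.84, 0, 1]]}}

```text
clock: 8.6
eef_pos: [507.7, -32.7, 180.8]
tool_rot: [3.141, 0.009, 1.353]
force: [0.3, -14.2, -12.3]
width: 25.0
```

>>> {"op": "play_rows", "data": {"series": [[0.33, 0, -0.17, 0, 1], [0.67, 0, -0.32, 0, 1], [1.01, 0, -0.46, 0, 1], [1.37, 0, -0.58, 0, 1]]}}

```text
clock: 9.0
eef_pos: [510.4, -19.4, 186.5]
tool_rot: [-3.141, 0.009, 1.353]
force: [-0.5, -15.7, -11.1]
width: 25.1
```

>>> {"op": "play_rows", "data": {"series": [[0.36, 0, -0.1, 0, 1], [0.72, 0, -0.18, 0, 1], [1.09, 0, -0.25, 0, 1], [1.45, 0, -0.29, 0, 1]]}}

```text
clock: 9.4
eef_pos: [513.3, -5.5, 189.7]
tool_rot: [-3.141, 0.01, 1.353]
force: [-1.7, -16.6, -4.3]
width: 25.2
```

>>> {"op": "play_rows", "data": {"series": [[0.37, 0, -0.03, 0, 1], [0.74, 0, -0.04, 0, 1], [1.11, 0, -0.03, 0, 1], [1.48, 0, 0, 0, 1]]}}

```text
clock: 9.8
eef_pos: [516.2, 8.8, 190.2]
tool_rot: [-3.14, 0.01, 1.352]
force: [-3.2, -15.9, -0.5]
width: 25.5
```

>>> {"op": "play_rows", "data": {"series": [[0.37, 0, 0.05, 0, 1], [0.73, 0, 0.11, 0, 1], [1.1, 0, 0.19, 0, 1], [1.45, 0, 0.29, 0, 1]]}}

```text
clock: 10.2
eef_pos: [519.3, 23.7, 187.8]
tool_rot: [-3.14, 0.008, 1.353]
force: [-4.4, -14.0, 7.6]
width: 25.3
```

>>> {"op": "play_rows", "data": {"series": [[0.35, 0, 0.12, 0, 1], [0.7, 0, 0.25, 0, 1], [1.04, 0, 0.41, 0, 1], [1.37, 0, 0.58, 0, 1]]}}

```text
clock: 10.6
eef_pos: [522.3, 38.1, 182.3]
tool_rot: [-3.14, 0.007, 1.353]
force: [-4.8, -10.2, 6.5]
width: 25.4
```

>>> {"op": "play_rows", "data": {"series": [[0.32, 0, 0.19, 0, 1], [0.63, 0, 0.39, 0, 1], [0.93, 0, 0.61, 0, 1], [1.22, 0, 0.84, 0, 1]]}}

```text
clock: 11.0
eef_pos: [525.1, 51.3, 174.1]
tool_rot: [-3.14, 0.005, 1.354]
force: [-5.5, -7.6, 10.7]
width: 25.4
```

>>> {"op": "play_rows", "data": {"series": [[0.28, 0, 0.25, 0, 1], [0.54, 0, 0.51, 0, 1], [0.8, 0, 0.78, 0, 1], [1.03, 0, 1.06, 0, 1]]}}

```text
clock: 11.4
eef_pos: [527.3, 62.4, 163.5]
tool_rot: [-3.14, 0.004, 1.355]
force: [-5.8, -5.8, 13.4]
width: 25.2
```

```bash
cat > fit.py <<'E'
import numpy as np
from scipy.optimize import least_squares
D=np.array([l.split() for l in """-1 524.8 50.2 173.9 -5.8 -10.1 8.3
-1 527.1 61.5 163.4 -5.2 -6.3 13.1
1 525.2 52.1 172.6 3.5 10.9 -10.4
1 522.7 39.9 180.9 3.9 10.2 -13
1 520 26.8 186.8 3.7 11.2 -11.4
1 517.1 13 190.2 3.2 12.6 -5.7
1 514.2 -1.5 190.8 1.4 10.5 1.1
1 511.1 -16.3 188.3 .9 8.7 4.1
1 508.1 -30.6 182.9 -1 8.5 7.2
1 505.4 -43.6 174.6 -1.4 6.3 10.3
1 503.2 -54.6 164 -2.1 4.8 11.1
-1 505 -45.2 172.7 -1 -16.3 -6.6
-1 507.7 -32.7 180.8 .3 -14.2 -12.3
-1 510.4 -19.4 186.5 -.5 -15.7 -11.1
-1 513.3 -5.5 189.7 -1.7 -16.6 -4.3
-1 516.2 8.8 190.2 -3.2 -15.9 -.5
-1 519.3 23.7 187.8 -4.4 -14 7.6
-1 522.3 38.1 182.3 -4.8 -10.2 6.5
-1 525.1 51.3 174.1 -5.5 -7.6 10.7
-1 527.3 62.4 163.5 -5.8 -5.8 13.4""".split("\n")],float)
u=np.linalg.svd(D[:,1:3]-D[:,1:3].mean(0))[2][0]; u*=np.sign(u[1])
print("plane yaw",-np.arctan2(u[0],u[1]))
s=(D[:,1:3]-[514.82,4.12])@u; z=D[:,3]+8
c=least_squares(lambda p:np.hypot(s-p[0],z-p[1])-p[2],[0,125,74]); print("circle",c.x,"rms",np.sqrt(2*c.cost/len(s)))
def run(sc,zc,keep):
    d=D[keep,0];S=s[keep]-sc;Z=z[keep]-zc;ph=np.arctan2(-S,Z);Fs=D[keep,4:6]@u;Fz=D[keep,6]
    tau=(-S*Fz+Z*Fs)/1000
    A=np.c_[d,-np.sin(ph),-np.cos(ph)]      # tau=d*D-G sin(ph+h0)
    x,*_=np.linalg.lstsq(A,tau,rcond=None);r=tau-A@x;C=np.linalg.inv(A.T@A)*r.var()*1.2
    print("D %.3f G %.3f h0 %.3f (cov sd %.3f)"%(x[0],np.hypot(x[1],x[2]),np.arctan2(x[2],x[1]),np.sqrt(C[1,1])/np.hypot(x[1],x[2])),"rms",r.std().round(3)); return ph,tau,r
k=np.ones(len(D),bool)
ph,t,r=run(0,125,k);print(np.c_[D[:,0],ph,t,r].round(2).tolist())
run(c.x[0],125,k);run(c.x[0],c.x[1],k);k[[2,11]]=0;run(c.x[0],125,k)
E
python3 fit.py
```

```text
plane yaw -0.20380311897870035
circle [ -0.61999044 119.36598423  79.14691909] rms 0.3276845356491162
D 1.076 G 0.269 h0 0.581 (cov sd 0.154) rms 0.084
[[-1.0, -0.69, -1.02, 0.02], [-1.0, -0.9, -1.1, -0.11], [1.0, -0.72, 1.14, 0.03], [1.0, -0.52, 1.16, 0.11], [1.0, -0.32, 1.08, 0.08], [1.0, -0.12, 1.0, 0.05], [1.0, 0.08, 0.79, -0.12], [1.0, 0.28, 0.71, -0.17], [1.0, 0.49, 0.79, -0.05], [1.0, 0.7, 0.84, 0.02], [1.0, 0.91, 0.87, 0.06], [-1.0, 0.73, -1.23, 0.1], [-1.0, 0.53, -1.34, -0.03], [-1.0, 0.33, -1.34, -0.05], [-1.0, 0.13, -1.25, 0.0], [-1.0, -0.07, -1.18, 0.02], [-1.0, -0.28, -1.19, -0.03], [-1.0, -0.49, -0.94, 0.16], [-1.0, -0.7, -1.01, 0.04], [-1.0, -0.91, -1.12, -0.13]]
D 1.076 G 0.268 h0 0.591 (cov sd 0.158) rms 0.086
D 1.142 G 0.311 h0 0.537 (cov sd 0.141) rms 0.084
D 1.084 G 0.290 h0 0.578 (cov sd 0.173) rms 0.086
```

```bash
cat > log.py <<'E'
import json,sys
from cell import status
s=status.read_state()
row=[int(sys.argv[1]),sys.argv[2],s["clock"],*s["eef_pos"],*s["force"],*s["torque"]]
open("log.jsonl","a").write(json.dumps([float(x) if not isinstance(x,(int,str)) else x for x in row])+"\n")
print([round(float(x),1) for x in s["force"]])
E
echo ok
```

```text
ok
```

>>> {"op": "play_rows", "data": {"series": [[-0.54, 0, -0.29, 0, 1], [-1.0, 0, -0.56, 0, 1], [-1.5, 0, -0.82, 0, 1], [-1.93, 0, -1.06, 0, 1]]}}

```text
clock: 11.8
eef_pos: [525.3, 52.7, 173.0]
tool_rot: [-3.141, -0.007, 1.359]
force: [2.7, 14.3, -7.9]
width: 25.1
```

```bash
python3 log.py 1 A
```

```text
[2.7, 14.3, -7.9]
```

>>> {"op": "play_rows", "data": {"series": [[-0.29, 0, -0.23, 0, 1], [-0.59, 0, -0.45, 0, 1], [-0.9, 0, -0.65, 0, 1], [-1.22, 0, -0.84, 0, 1]]}}

```text
clock: 12.2
eef_pos: [522.8, 40.3, 181.3]
tool_rot: [-3.141, -0.006, 1.359]
force: [3.1, 10.0, -10.7]
width: 25.2
```

```bash
python3 log.py 1 A
```

```text
[3.1, 10.0, -10.7]
```

>>> {"op": "play_rows", "data": {"series": [[-0.33, 0, -0.17, 0, 1], [-0.67, 0, -0.32, 0, 1], [-1.01, 0, -0.46, 0, 1], [-1.37, 0, -0.58, 0, 1]]}}

```text
clock: 12.6
eef_pos: [520.0, 26.9, 187.2]
tool_rot: [-3.141, -0.007, 1.359]
force: [3.1, 10.6, -8.1]
width: 25.1
```

```bash
python3 log.py 1 A
```

```text
[3.1, 10.6, -8.1]
```

>>> {"op": "play_rows", "data": {"series": [[-0.36, 0, -0.1, 0, 1], [-0.72, 0, -0.18, 0, 1], [-1.09, 0, -0.25, 0, 1], [-1.45, 0, -0.29, 0, 1]]}}

```text
clock: 13.0
eef_pos: [517.1, 12.8, 190.5]
tool_rot: [3.142, -0.007, 1.359]
force: [2.0, 10.7, -3.9]
width: 25.2
```

```bash
python3 log.py 1 A
```

```text
[2.0, 10.7, -3.9]
```

>>> {"op": "play_rows", "data": {"series": [[-0.37, 0, -0.03, 0, 1], [-0.74, 0, -0.04, 0, 1], [-1.11, 0, -0.03, 0, 1], [-1.48, 0, 0, 0, 1]]}}

```text
clock: 13.4
eef_pos: [514.1, -1.6, 191.0]
tool_rot: [3.141, -0.007, 1.359]
force: [1.2, 10.7, 2.2]
width: 24.7
```

```bash
python3 log.py 1 A
```

```text
[1.2, 10.7, 2.2]
```

>>> {"op": "play_rows", "data": {"series": [[-0.37, 0, 0.05, 0, 1], [-0.73, 0, 0.11, 0, 1], [-1.1, 0, 0.19, 0, 1], [-1.45, 0, 0.29, 0, 1]]}}

```text
clock: 13.8
eef_pos: [511.1, -16.4, 188.5]
tool_rot: [3.141, -0.007, 1.359]
force: [-0.5, 11.0, 5.8]
width: 25.7
```

```bash
python3 log.py 1 A
```

```text
[-0.5, 11.0, 5.8]
```

>>> {"op": "play_rows", "data": {"series": [[-0.35, 0, 0.12, 0, 1], [-0.7, 0, 0.25, 0, 1], [-1.04, 0, 0.41, 0, 1], [-1.37, 0, 0.58, 0, 1]]}}

```text
clock: 14.2
eef_pos: [508.1, -30.8, 183.0]
tool_rot: [3.14, -0.006, 1.358]
force: [-0.6, 8.8, 7.8]
width: 24.8
```

```bash
python3 log.py 1 A
```

```text
[-0.6, 8.8, 7.8]
```

>>> {"op": "play_rows", "data": {"series": [[-0.32, 0, 0.19, 0, 1], [-0.63, 0, 0.39, 0, 1], [-0.93, 0, 0.61, 0, 1], [-1.22, 0, 0.84, 0, 1]]}}

```text
clock: 14.6
eef_pos: [505.4, -43.7, 174.7]
tool_rot: [3.14, -0.005, 1.358]
force: [-2.3, 6.6, 10.3]
width: 25.3
```

```bash
python3 log.py 1 A
```

```text
[-2.3, 6.6, 10.3]
```

>>> {"op": "play_rows", "data": {"series": [[-0.28, 0, 0.25, 0, 1], [-0.54, 0, 0.51, 0, 1], [-0.8, 0, 0.78, 0, 1], [-1.03, 0, 1.06, 0, 1]]}}

```text
clock: 15.0
eef_pos: [503.2, -54.6, 164.2]
tool_rot: [3.14, -0.004, 1.357]
force: [-0.1, 5.2, 9.4]
width: 25.6
```

```bash
python3 log.py 1 A; tail -1 log.jsonl
```

```text
[-0.1, 5.2, 9.4]
[1, "A", 15.0, 503.17302789189665, -54.63055081525353, 164.170441903329, -0.06199020389188892, 5.200170878264071, 9.377271502459838, 1.5846645641319468, -0.12139997709423889, 0.4862312901906624]
```

>>> {"op": "play_rows", "data": {"series": [[0, 0, 0, 0, 0], [0, 0, 0, 0, 0], [0, 0, 0, 0, 0], [0, 0, 0, 0, 0]]}}

```text
clock: 15.4
eef_pos: [502.1, -57.0, 162.7]
tool_rot: [3.142, 0.0, 1.355]
force: [0.1, 1.2, -0.6]
width: 81.4
```

>>> {"op": "play_rows", "data": {"series": [[3, 0, -2.8, 0, 0], [6.1, 0, -3.4, 0, 0], [9.5, 0, -2.4, 0, 0], [12.1, 0, -0.6, 0, 0], [12.1, 0, 0, 0, 0], [12.1, 0, 0, 0, 0]]}}

```text
clock: 16.0
eef_pos: [527.1, 61.5, 161.6]
tool_rot: [-3.139, 0.001, 1.356]
force: [-0.6, -0.2, 0.1]
width: 85.6
```

```bash
python3 log.py 0 free; tail -1 log.jsonl
```

```text
[-0.6, -0.2, 0.1]
[0, "free", 16.0, 527.0846934559054, 61.50420625775289, 161.56807712832546, -0.5719547589888131, -0.1613040762122871, 0.12471070505964119, -0.02908126628986485, -0.0009271541430952556, 0.035234407927293904]
```

>>> {"op": "play_rows", "data": {"series": [[0, 0, 0, 0, 1], [0, 0, 0, 0, 1], [0, 0, 0, 0, 1], [0, 0, 0, 0, 1], [0, 0, 0, 0, 1], [0, 0, 0, 0, 1]]}}

```text
clock: 16.6
eef_pos: [527.1, 61.1, 163.1]
tool_rot: [-3.14, 0.0, 1.356]
force: [-2.6, 0.4, 5.8]
width: 25.0
```

>>> {"op": "play_rows", "data": {"series": [[-0.4, 0, -0.29, 0, 1], [-0.8, 0, -0.56, 0, 1], [-1.2, 0, -0.82, 0, 1], [-1.5, 0, -1.06, 0, 1]]}}

```text
clock: 17.0
eef_pos: [524.9, 50.7, 173.2]
tool_rot: [-3.141, -0.005, 1.359]
force: [1.5, 9.2, -5.4]
width: 25.3
```

```bash
python3 log.py 1 B
```

```text
[1.5, 9.2, -5.4]
```

>>> {"op": "play_rows", "data": {"series": [[-0.29, 0, -0.23, 0, 1], [-0.59, 0, -0.45, 0, 1], [-0.9, 0, -0.65, 0, 1], [-1.22, 0, -0.84, 0, 1]]}}

```text
clock: 17.4
eef_pos: [522.4, 38.2, 181.4]
tool_rot: [-3.141, -0.004, 1.358]
force: [0.7, 6.8, -4.3]
width: 25.1
```

```bash
python3 log.py 1 B
```

```text
[0.7, 6.8, -4.3]
```

>>> {"op": "play_rows", "data": {"series": [[-0.33, 0, -0.17, 0, 1], [-0.67, 0, -0.32, 0, 1], [-1.01, 0, -0.46, 0, 1], [-1.37, 0, -0.58, 0, 1]]}}

```text
clock: 17.8
eef_pos: [519.6, 24.7, 187.0]
tool_rot: [-3.141, -0.004, 1.358]
force: [2.0, 6.5, -6.0]
width: 25.0
```

```bash
python3 log.py 1 B
```

```text
[2.0, 6.5, -6.0]
```

>>> {"op": "play_rows", "data": {"series": [[-0.36, 0, -0.1, 0, 1], [-0.72, 0, -0.18, 0, 1], [-1.09, 0, -0.25, 0, 1], [-1.45, 0, -0.29, 0, 1]]}}

```text
clock: 18.2
eef_pos: [516.7, 11.0, 190.1]
tool_rot: [-3.142, -0.005, 1.359]
force: [3.3, 10.6, -4.6]
width: 25.1
```

```bash
python3 log.py 1 B
```

```text
[3.3, 10.6, -4.6]
```

>>> {"op": "play_rows", "data": {"series": [[-0.37, 0, -0.03, 0, 1], [-0.74, 0, -0.04, 0, 1], [-1.11, 0, -0.03, 0, 1], [-1.48, 0, 0, 0, 1]]}}

```text
clock: 18.6
eef_pos: [513.8, -2.9, 190.5]
tool_rot: [3.141, -0.005, 1.359]
force: [2.3, 10.2, -2.2]
width: 25.2
```

```bash
python3 log.py 1 B
```

```text
[2.3, 10.2, -2.2]
```

>>> {"op": "play_rows", "data": {"series": [[-0.37, 0, 0.05, 0, 1], [-0.73, 0, 0.11, 0, 1], [-1.1, 0, 0.19, 0, 1], [-1.45, 0, 0.29, 0, 1]]}}

```text
clock: 19.0
eef_pos: [510.9, -17.2, 188.1]
tool_rot: [3.141, -0.006, 1.359]
force: [0.9, 9.4, 4.0]
width: 25.2
```

```bash
python3 log.py 1 B
```

```text
[0.9, 9.4, 4.0]
```

>>> {"op": "play_rows", "data": {"series": [[-0.35, 0, 0.12, 0, 1], [-0.7, 0, 0.25, 0, 1], [-1.04, 0, 0.41, 0, 1], [-1.37, 0, 0.58, 0, 1]]}}

```text
clock: 19.4
eef_pos: [508.0, -31.0, 182.7]
tool_rot: [3.14, -0.005, 1.359]
force: [-0.2, 10.4, 7.9]
width: 24.8
```

```bash
python3 log.py 1 B
```

```text
[-0.2, 10.4, 7.9]
```

>>> {"op": "play_rows", "data": {"series": [[-0.32, 0, 0.19, 0, 1], [-0.63, 0, 0.39, 0, 1], [-0.93, 0, 0.61, 0, 1], [-1.22, 0, 0.84, 0, 1]]}}

```text
clock: 19.8
eef_pos: [505.5, -43.7, 174.6]
tool_rot: [3.14, -0.005, 1.358]
force: [-1.7, 6.5, 9.0]
width: 25.5
```

```bash
python3 log.py 1 B
```

```text
[-1.7, 6.5, 9.0]
```

>>> {"op": "play_rows", "data": {"series": [[-0.28, 0, 0.25, 0, 1], [-0.54, 0, 0.51, 0, 1], [-0.8, 0, 0.78, 0, 1], [-1.03, 0, 1.06, 0, 1]]}}

```text
clock: 20.2
eef_pos: [503.2, -54.5, 164.2]
tool_rot: [3.14, -0.004, 1.357]
force: [-2.1, 5.5, 10.8]
width: 25.1
```

```bash
python3 log.py 1 B; tail -1 log.jsonl
```

```text
[-2.1, 5.5, 10.8]
[1, "B", 20.2, 503.220365417294, -54.50501458412723, 164.2129683735978, -2.1395111962874966, 5.499736099529252, 10.763522648128856, 1.684240979789498, 0.11793196077855328, 0.40239665291283744]
```

```bash
cat > fit2.py <<'E'
import numpy as np,json,sys
from scipy.optimize import least_squares
R=[json.loads(l) for l in open("log.jsonl")]; R=[r for r in R if r[0]]
g=[r[1] for r in R]; d=np.array([r[0] for r in R]);X=np.array([r[3:] for r in R]);P,F,M=X[:,:3],X[:,3:6],X[:,6:]
psi=-0.21; a=np.array([np.cos(psi),np.sin(psi),0]);u=np.array([-a[1],a[0],0])
zc=float(sys.argv[1]) if len(sys.argv)>1 else 125; sc=float(sys.argv[2]) if len(sys.argv)>2 else -.3
c=np.array([514.82,4.12,zc])+sc*u
rel=P-c+[0,0,8]; ph=np.arctan2(-rel@u,rel[:,2])
# wheel travel offsets per grip: (grip angle where previous ended)-(where new one began)
off=json.load(open("off.json")); th=ph+np.array([off[k] for k in g])
def tau(L): return -(M@a+np.cross(P+[0,0,L]-c,F)@a/1000)
def model(p,useM):
    D,gs,gc=p[:3]; m=d*D-(gs*np.sin(th)+gc*np.cos(th))
    t=tau(p[3]) if useM else -np.cross(P+[0,0,8]-c,F)@a/1000
    return t-m
for useM in(0,1):
    r=least_squares(model,[.5,.2,.2,110][:3+useM],args=(useM,),x_scale=[.1,.1,.1,50][:3+useM]);p=r.x
    J=np.linalg.inv(r.jac.T@r.jac)*2*r.cost/(len(d)-len(p))
    print("useM",useM,p.round(3),"G %.3f h0 %.3f sd %.3f rms %.3f"%(np.hypot(p[1],p[2]),np.arctan2(p[2],p[1]),np.sqrt(J[1,1]+J[2,2])/np.hypot(p[1],p[2])/1.4,np.sqrt(2*r.cost/len(d))))
print(np.c_[d,th,model(p*[0,0,0,1],1),model(p,1)].round(2).tolist())
E
# A ends TCP s ; B starts: compute
python3 - <<'E'
import numpy as np,json
u=np.array([np.sin(.21),np.cos(.21)])
f=lambda x,y,z:np.arctan2(-((x-514.82)*u[0]+(y-4.12)*u[1]+.3),z+8-125)
A=f(503.17,-54.63,164.17);B=f(527.1,61.1,163.1);print(A,B)
json.dump({"A":0,"B":A-B},open("off.json","w"))
E
python3 fit2.py; python3 fit2.py 120|grep use; python3 fit2.py 125 2|grep use
```

```text
0.9011958997488531 -0.9041256680905743
useM 0 [0.97  0.252 0.053] G 0.257 h0 0.206 sd 0.170 rms 0.081
useM 1 [-5.60000e-02  1.62000e-01  4.50000e-02  1.62502e+02] G 0.168 h0 0.273 sd 0.699 rms 0.196
[[1.0, -0.73, 0.31, 0.29], [1.0, -0.53, 0.1, 0.12], [1.0, -0.32, -0.24, -0.19], [1.0, -0.13, -0.41, -0.32], [1.0, 0.07, -0.31, -0.19], [1.0, 0.28, -0.1, 0.04], [1.0, 0.49, -0.12, 0.05], [1.0, 0.7, -0.07, 0.12], [1.0, 0.9, 0.01, 0.22], [1.0, 1.1, -0.3, -0.08], [1.0, 1.31, -0.1, 0.12], [1.0, 1.51, -0.41, -0.18], [1.0, 1.7, 0.16, 0.37], [1.0, 1.9, -0.37, -0.18], [1.0, 2.1, -0.45, -0.28], [1.0, 2.3, -0.01, 0.13], [1.0, 2.5, -0.25, -0.14], [1.0, 2.7, 0.01, 0.1]]
useM 0 [1.03  0.275 0.059] G 0.281 h0 0.212 sd 0.170 rms 0.085
useM 1 [-4.90000e-02  1.69000e-01  4.90000e-02  1.57738e+02] G 0.176 h0 0.281 sd 0.695 rms 0.195
useM 0 [0.971 0.247 0.052] G 0.252 h0 0.207 sd 0.180 rms 0.084
useM 1 [-1.70000e-02  1.66000e-01  4.50000e-02  1.66369e+02] G 0.172 h0 0.267 sd 0.689 rms 0.197
```

```bash
cat >> fit2.py <<'E'
for L in (0,60,100,113,130):
    q=lambda p:model(np.r_[p,L],1); r=least_squares(q,[.5,.2,.2]);p=r.x
    print(L,p.round(3),"rms",np.sqrt(2*r.cost/len(d)).round(3))
print(np.c_[M@a,F@u,F[:,2]].round(2).tolist())
E
python3 fit2.py | tail -6
```

```text
0 [-1.686 -0.234  0.093] rms 0.392
60 [-1.084 -0.088  0.075] rms 0.29
100 [-0.683  0.009  0.064] rms 0.235
113 [-0.553  0.041  0.06 ] rms 0.221
130 [-0.382  0.083  0.055] rms 0.207
[[3.15, 14.55, -7.92], [2.57, 10.38, -10.73], [2.9, 10.99, -8.15], [2.91, 10.84, -3.9], [2.76, 10.66, 2.18], [2.63, 10.66, 5.79], [2.27, 8.47, 7.82], [1.85, 6.01, 10.32], [1.58, 5.07, 9.38], [2.51, 9.29, -5.38], [1.73, 6.77, -4.33], [2.05, 6.75, -6.05], [2.4, 11.07, -4.61], [2.75, 10.49, -2.21], [2.65, 9.38, 3.98], [2.52, 10.12, 7.86], [1.96, 6.0, 9.03], [1.62, 4.93, 10.76]]
```

```bash
cat > fit3.py <<'E'
import numpy as np,json,re,sys
from scipy.optimize import least_squares
src=open("fit.py").read(); rows=re.search(r'"""(.*?)"""',src,re.S).group(1)
D0=np.array([l.split() for l in rows.split("\n")],float)
off=json.load(open("off.json"))
L=[json.loads(l) for l in open("log.jsonl")]; L=[r for r in L if r[0]]
N=[l.split() for l in open("more.txt")] if __import__("os").path.exists("more.txt") else []
d=np.r_[D0[:,0],[r[0] for r in L],[float(r[1]) for r in N]]
P=np.vstack([D0[:,1:4],[r[3:6] for r in L]]+[np.array([r[2:5] for r in N],float)][:1 if N else 0])
F=np.vstack([D0[:,4:7],[r[6:9] for r in L]]+[np.array([r[5:8] for r in N],float)][:1 if N else 0])
g=["A"]*len(D0)+[r[1] for r in L]+[r[0] for r in N]
u=np.array([np.sin(.205),np.cos(.205)])
def phi(P,sc=-.5): P=np.atleast_2d(P); return np.arctan2(-((P[:,:2]-[514.82,4.12])@u-sc),P[:,2]+8-125)
def run(sc=-.5,zc=125,k=slice(None),pr=""):
    S=(P[:,:2]-[514.82,4.12])@u-sc;Z=P[:,2]+8-zc
    th=phi(P)+np.array([off[x] for x in g]); t=(-S*F[:,2]+Z*(F[:,:2]@u))/1000
    ph=phi(P)
    A=np.c_[d,-np.sin(th),-np.cos(th)]
    f=lambda x:(A@x-t)[k]/.08
    r=least_squares(f,[1,.2,.2],loss="soft_l1");x=r.x;C=np.linalg.inv(r.jac.T@r.jac)
    G=np.hypot(x[1],x[2]);print(pr,"D %.3f G %.3f h0 %.3f sd %.3f rms %.3f n %d"%(x[0],G,np.arctan2(x[2],x[1]),np.sqrt(C[1,1]+C[2,2])/1.41/G,(A@x-t)[k].std(),len(f(x))));return th,t-A@x
if __name__=="__main__":
    th,r=run();run(zc=122);run(sc=2);run(sc=-3)
    rev=np.r_[True,d[1:]!=d[:-1]]; run(k=~rev,pr="norev"); print(np.c_[d,th,r].round(2)[-40:].tolist())
E
python3 fit3.py
```

```text
D 1.060 G 0.317 h0 0.440 sd 0.094 rms 0.095 n 38
 D 1.096 G 0.330 h0 0.444 sd 0.090 rms 0.096 n 38
 D 1.057 G 0.311 h0 0.459 sd 0.098 rms 0.093 n 38
 D 1.060 G 0.324 h0 0.416 sd 0.092 rms 0.102 n 38
norev D 1.062 G 0.327 h0 0.442 sd 0.102 rms 0.096 n 34
[[-1.0, -0.7, -0.05], [-1.0, -0.91, -0.19], [1.0, -0.73, -0.0], [1.0, -0.53, 0.08], [1.0, -0.33, 0.06], [1.0, -0.13, 0.04], [1.0, 0.07, -0.12], [1.0, 0.28, -0.15], [1.0, 0.49, -0.02], [1.0, 0.7, 0.06], [1.0, 0.9, 0.11], [-1.0, 0.73, 0.12], [-1.0, 0.53, -0.02], [-1.0, 0.33, -0.06], [-1.0, 0.13, -0.02], [-1.0, -0.07, -0.01], [-1.0, -0.28, -0.08], [-1.0, -0.5, 0.1], [-1.0, -0.71, -0.03], [-1.0, -0.91, -0.21], [1.0, -0.73, 0.06], [1.0, -0.53, -0.02], [1.0, -0.33, -0.06], [1.0, -0.13, -0.13], [1.0, 0.07, -0.1], [1.0, 0.28, 0.03], [1.0, 0.49, 0.03], [1.0, 0.7, 0.07], [1.0, 0.9, 0.04], [1.0, 1.1, 0.04], [1.0, 1.3, -0.16], [1.0, 1.51, -0.16], [1.0, 1.7, 0.05], [1.0, 1.89, -0.08], [1.0, 2.09, -0.13], [1.0, 2.3, 0.01], [1.0, 2.5, -0.22], [1.0, 2.7, -0.19]]
```

```bash
python3 -c "
from arc import *
sweep(np.arange(0,.91,.15),3);print();sweep(np.linspace(.9,-.9,13),3);print();sweep(np.linspace(-.9,0,7),3)"|sed 's/, 0.0, 1.0\]/,0,1]/g;s/, 0.0,/,0,/g'
```

```text
0.0 0.15 [[-0.37,0, 0.01,0,1], [-0.74,0, 0.04,0,1], [-1.11,0, 0.08,0,1]]
0.15 0.3 [[-0.37,0, 0.06,0,1], [-0.73,0, 0.15,0,1], [-1.09,0, 0.25,0,1]]
0.3 0.45 [[-0.35,0, 0.12,0,1], [-0.7,0, 0.25,0,1], [-1.04,0, 0.41,0,1]]
0.45 0.6 [[-0.33,0, 0.17,0,1], [-0.65,0, 0.36,0,1], [-0.96,0, 0.56,0,1]]
0.6 0.75 [[-0.3,0, 0.22,0,1], [-0.59,0, 0.45,0,1], [-0.87,0, 0.7,0,1]]
0.75 0.9 [[-0.27,0, 0.26,0,1], [-0.52,0, 0.53,0,1], [-0.76,0, 0.82,0,1]]

0.9 0.75 [[0.24,0, -0.29,0,1], [0.49,0, -0.56,0,1], [0.76,0, -0.82,0,1]]
0.75 0.6 [[0.28,0, -0.25,0,1], [0.57,0, -0.48,0,1], [0.87,0, -0.7,0,1]]
0.6 0.45 [[0.31,0, -0.2,0,1], [0.63,0, -0.39,0,1], [0.96,0, -0.56,0,1]]
0.45 0.3 [[0.34,0, -0.15,0,1], [0.68,0, -0.29,0,1], [1.04,0, -0.41,0,1]]
0.3 0.15 [[0.36,0, -0.1,0,1], [0.72,0, -0.18,0,1], [1.09,0, -0.25,0,1]]
0.15 0.0 [[0.37,0, -0.05,0,1], [0.74,0, -0.07,0,1], [1.11,0, -0.08,0,1]]
0.0 -0.15 [[0.37,0, 0.01,0,1], [0.74,0, 0.04,0,1], [1.11,0, 0.08,0,1]]
-0.15 -0.3 [[0.37,0, 0.06,0,1], [0.73,0, 0.15,0,1], [1.09,0, 0.25,0,1]]
-0.3 -0.45 [[0.35,0, 0.12,0,1], [0.7,0, 0.25,0,1], [1.04,0, 0.41,0,1]]
-0.45 -0.6 [[0.33,0, 0.17,0,1], [0.65,0, 0.36,0,1], [0.96,0, 0.56,0,1]]
-0.6 -0.75 [[0.3,0, 0.22,0,1], [0.59,0, 0.45,0,1], [0.87,0, 0.7,0,1]]
-0.75 -0.9 [[0.27,0, 0.26,0,1], [0.52,0, 0.53,0,1], [0.76,0, 0.82,0,1]]

-0.9 -0.75 [[-0.24,0, -0.29,0,1], [-0.49,0, -0.56,0,1], [-0.76,0, -0.82,0,1]]
-0.75 -0.6 [[-0.28,0, -0.25,0,1], [-0.57,0, -0.48,0,1], [-0.87,0, -0.7,0,1]]
-0.6 -0.45 [[-0.31,0, -0.2,0,1], [-0.63,0, -0.39,0,1], [-0.96,0, -0.56,0,1]]
-0.45 -0.3 [[-0.34,0, -0.15,0,1], [-0.68,0, -0.29,0,1], [-1.04,0, -0.41,0,1]]
-0.3 -0.15 [[-0.36,0, -0.1,0,1], [-0.72,0, -0.18,0,1], [-1.09,0, -0.25,0,1]]
-0.15 0.0 [[-0.37,0, -0.05,0,1], [-0.74,0, -0.07,0,1], [-1.11,0, -0.08,0,1]]
```

>>> {"op": "play_rows", "data": {"series": [[0, 0, 0, 0, 0], [0, 0, 0, 0, 0], [0, 0, 0, 0, 0], [0, 0, 0, 0, 0]]}}

```text
clock: 20.6
eef_pos: [502.1, -57.1, 162.6]
tool_rot: [-3.142, 0.0, 1.355]
force: [1.2, 0.1, 1.2]
width: 81.1
```

>>> {"op": "play_rows", "data": {"series": [[3, 0, -2.8, 0, 0], [6.2, 0, -2.85, 0, 0], [6.2, 0, -2.85, 0, 0], [6.2, 0, -2.85, 0, 0]]}}

```text
clock: 21.0
eef_pos: [515.2, 4.4, 191.0]
tool_rot: [-3.141, 0.0, 1.357]
force: [-0.1, -0.8, 0.4]
width: 85.3
```

>>> {"op": "play_rows", "data": {"series": [[0, 0, 0, 0, 1], [0, 0, 0, 0, 1], [0, 0, 0, 0, 1], [0, 0, 0, 0, 1], [0, 0, 0, 0, 1], [0, 0, 0, 0, 1]]}}

```text
clock: 21.6
eef_pos: [515.1, 3.3, 191.2]
tool_rot: [-3.141, 0.001, 1.356]
force: [-1.1, -1.5, 3.2]
width: 25.0
```

Gripped at the top. Now I'll sweep + from φ=0 to 0.9 and then reverse.

>>> {"op": "play_rows", "data": {"series": [[-0.6, 0, 0.0, 0, 1], [-1.1, 0, 0.02, 0, 1], [-1.5, 0, 0.04, 0, 1]]}}

```text
clock: 21.9
eef_pos: [513.4, -4.9, 190.9]
tool_rot: [3.141, -0.008, 1.359]
force: [2.5, 13.2, -0.1]
width: 25.2
```

>>> {"op": "play_rows", "data": {"series": [[-0.37, 0, 0.06, 0, 1], [-0.73, 0, 0.15, 0, 1], [-1.09, 0, 0.25, 0, 1]]}}

```text
clock: 22.2
eef_pos: [511.3, -15.5, 188.9]
tool_rot: [3.141, -0.008, 1.36]
force: [-0.1, 12.6, 6.3]
width: 25.2
```

>>> {"op": "play_rows", "data": {"series": [[-0.35, 0, 0.12, 0, 1], [-0.7, 0, 0.25, 0, 1], [-1.04, 0, 0.41, 0, 1]]}}

```text
clock: 22.5
eef_pos: [509.0, -26.2, 185.2]
tool_rot: [3.141, -0.007, 1.359]
force: [-0.2, 10.2, 10.2]
width: 25.1
```

>>> {"op": "play_rows", "data": {"series": [[-0.33, 0, 0.17, 0, 1], [-0.65, 0, 0.36, 0, 1], [-0.96, 0, 0.56, 0, 1]]}}

```text
clock: 22.8
eef_pos: [507.0, -36.3, 179.9]
tool_rot: [3.14, -0.007, 1.359]
force: [-1.3, 10.1, 14.0]
width: 25.0
```

>>> {"op": "play_rows", "data": {"series": [[-0.3, 0, 0.22, 0, 1], [-0.59, 0, 0.45, 0, 1], [-0.87, 0, 0.7, 0, 1]]}}

```text
clock: 23.1
eef_pos: [505.1, -45.6, 173.1]
tool_rot: [3.14, -0.006, 1.358]
force: [-2.3, 8.1, 16.2]
width: 25.5
```

>>> {"op": "play_rows", "data": {"series": [[-0.27, 0, 0.26, 0, 1], [-0.52, 0, 0.53, 0, 1], [-0.76, 0, 0.82, 0, 1]]}}

```text
clock: 23.4
eef_pos: [503.3, -53.8, 164.9]
tool_rot: [3.14, -0.005, 1.358]
force: [-3.1, 6.4, 18.0]
width: 24.7
```

>>> {"op": "play_rows", "data": {"series": [[0.6, 0, -0.29, 0, 1], [1.15, 0, -0.56, 0, 1], [1.66, 0, -0.82, 0, 1]]}}

```text
clock: 23.7
eef_pos: [504.7, -47.1, 171.2]
tool_rot: [3.141, 0.009, 1.353]
force: [-2.6, -15.0, -0.5]
width: 24.8
```

>>> {"op": "play_rows", "data": {"series": [[0.28, 0, -0.25, 0, 1], [0.57, 0, -0.48, 0, 1], [0.87, 0, -0.7, 0, 1]]}}

```text
clock: 24.0
eef_pos: [506.6, -37.7, 177.9]
tool_rot: [3.141, 0.007, 1.353]
force: [0.5, -11.7, -9.5]
width: 25.3
```

>>> {"op": "play_rows", "data": {"series": [[0.31, 0, -0.2, 0, 1], [0.63, 0, -0.39, 0, 1], [0.96, 0, -0.56, 0, 1]]}}

```text
clock: 24.3
eef_pos: [508.6, -28.1, 183.2]
tool_rot: [3.142, 0.007, 1.353]
force: [0.6, -11.8, -10.2]
width: 25.2
```

>>> {"op": "play_rows", "data": {"series": [[0.34, 0, -0.15, 0, 1], [0.68, 0, -0.29, 0, 1], [1.04, 0, -0.41, 0, 1]]}}

```text
clock: 24.6
eef_pos: [510.7, -18.1, 187.1]
tool_rot: [-3.141, 0.008, 1.353]
force: [-0.3, -12.6, -11.1]
width: 24.9
```

>>> {"op": "play_rows", "data": {"series": [[0.36, 0, -0.1, 0, 1], [0.72, 0, -0.18, 0, 1], [1.09, 0, -0.25, 0, 1]]}}

```text
clock: 24.9
eef_pos: [512.7, -8.1, 189.5]
tool_rot: [-3.141, 0.009, 1.353]
force: [-1.0, -12.3, -9.8]
width: 25.5
```

>>> {"op": "play_rows", "data": {"series": [[0.37, 0, -0.05, 0, 1], [0.74, 0, -0.07, 0, 1], [1.11, 0, -0.08, 0, 1]]}}

```text
clock: 25.2
eef_pos: [514.8, 2.1, 190.5]
tool_rot: [-3.14, 0.009, 1.353]
force: [-2.4, -16.2, -2.0]
width: 25.3
```

>>> {"op": "play_rows", "data": {"series": [[0.37, 0, 0.01, 0, 1], [0.74, 0, 0.04, 0, 1], [1.11, 0, 0.08, 0, 1]]}}

```text
clock: 25.5
eef_pos: [517.0, 12.7, 190.2]
tool_rot: [-3.14, 0.01, 1.352]
force: [-2.8, -13.9, -0.9]
width: 25.1
```

>>> {"op": "play_rows", "data": {"series": [[0.37, 0, 0.06, 0, 1], [0.73, 0, 0.15, 0, 1], [1.09, 0, 0.25, 0, 1]]}}

```text
clock: 25.8
eef_pos: [519.3, 23.4, 188.2]
tool_rot: [-3.14, 0.009, 1.352]
force: [-5.9, -15.4, 7.0]
width: 25.4
```

>>> {"op": "play_rows", "data": {"series": [[0.35, 0, 0.12, 0, 1], [0.7, 0, 0.25, 0, 1], [1.04, 0, 0.41, 0, 1]]}}

```text
clock: 26.1
eef_pos: [521.5, 34.1, 184.4]
tool_rot: [-3.14, 0.008, 1.352]
force: [-6.0, -12.4, 10.5]
width: 25.3
```

>>> {"op": "play_rows", "data": {"series": [[0.33, 0, 0.17, 0, 1], [0.65, 0, 0.36, 0, 1], [0.96, 0, 0.56, 0, 1]]}}

```text
clock: 26.4
eef_pos: [523.6, 44.2, 179.2]
tool_rot: [-3.14, 0.007, 1.353]
force: [-6.6, -12.6, 14.1]
width: 25.3
```

>>> {"op": "play_rows", "data": {"series": [[0.3, 0, 0.22, 0, 1], [0.59, 0, 0.45, 0, 1], [0.87, 0, 0.7, 0, 1]]}}

```text
clock: 26.7
eef_pos: [525.5, 53.5, 172.4]
tool_rot: [-3.139, 0.006, 1.353]
force: [-6.9, -9.8, 12.1]
width: 25.1
```

>>> {"op": "play_rows", "data": {"series": [[0.27, 0, 0.26, 0, 1], [0.52, 0, 0.53, 0, 1], [0.76, 0, 0.82, 0, 1]]}}

```text
clock: 27.0
eef_pos: [527.2, 61.8, 164.3]
tool_rot: [-3.139, 0.005, 1.354]
force: [-6.9, -7.4, 15.7]
width: 25.3
```

>>> {"op": "play_rows", "data": {"series": [[-0.6, 0, -0.29, 0, 1], [-1.15, 0, -0.56, 0, 1], [-1.66, 0, -0.82, 0, 1]]}}

```text
clock: 27.3
eef_pos: [525.8, 54.6, 171.2]
tool_rot: [-3.141, -0.006, 1.358]
force: [0.8, 11.5, -2.5]
width: 25.3
```

>>> {"op": "play_rows", "data": {"series": [[-0.28, 0, -0.25, 0, 1], [-0.57, 0, -0.48, 0, 1], [-0.87, 0, -0.7, 0, 1]]}}

```text
clock: 27.6
eef_pos: [523.9, 45.6, 178.0]
tool_rot: [-3.141, -0.005, 1.359]
force: [2.4, 8.0, -8.0]
width: 25.0
```

>>> {"op": "play_rows", "data": {"series": [[-0.31, 0, -0.2, 0, 1], [-0.63, 0, -0.39, 0, 1], [-0.96, 0, -0.56, 0, 1]]}}

```text
clock: 27.9
eef_pos: [521.9, 36.1, 183.5]
tool_rot: [-3.141, -0.005, 1.359]
force: [2.2, 8.0, -7.3]
width: 25.1
```

>>> {"op": "play_rows", "data": {"series": [[-0.34, 0, -0.15, 0, 1], [-0.68, 0, -0.29, 0, 1], [-1.04, 0, -0.41, 0, 1]]}}

```text
clock: 28.2
eef_pos: [519.9, 26.2, 187.5]
tool_rot: [-3.141, -0.005, 1.359]
force: [3.7, 8.2, -7.1]
width: 25.1
```

>>> {"op": "play_rows", "data": {"series": [[-0.36, 0, -0.1, 0, 1], [-0.72, 0, -0.18, 0, 1], [-1.09, 0, -0.25, 0, 1]]}}

```text
clock: 28.5
eef_pos: [517.8, 16.0, 190.2]
tool_rot: [-3.141, -0.006, 1.359]
force: [3.3, 10.1, -8.0]
width: 25.0
```

>>> {"op": "play_rows", "data": {"series": [[-0.37, 0, -0.05, 0, 1], [-0.74, 0, -0.07, 0, 1], [-1.11, 0, -0.08, 0, 1]]}}

```text
clock: 28.8
eef_pos: [515.6, 5.8, 191.3]
tool_rot: [3.142, -0.007, 1.359]
force: [2.1, 12.9, -3.5]
width: 25.3
```

```bash
cat > more.txt <<'E'
C 1 513.4 -4.9 190.9 2.5 13.2 -0.1
C 1 511.3 -15.5 188.9 -.1 12.6 6.3
C 1 509 -26.2 185.2 -.2 10.2 10.2
C 1 507 -36.3 179.9 -1.3 10.1 14
C 1 505.1 -45.6 173.1 -2.3 8.1 16.2
C 1 503.3 -53.8 164.9 -3.1 6.4 18
C -1 504.7 -47.1 171.2 -2.6 -15 -.5
C -1 506.6 -37.7 177.9 .5 -11.7 -9.5
C -1 508.6 -28.1 183.2 .6 -11.8 -10.2
C -1 510.7 -18.1 187.1 -.3 -12.6 -11.1
C -1 512.7 -8.1 189.5 -1 -12.3 -9.8
C -1 514.8 2.1 190.5 -2.4 -16.2 -2
C -1 517 12.7 190.2 -2.8 -13.9 -.9
C -1 519.3 23.4 188.2 -5.9 -15.4 7
C -1 521.5 34.1 184.4 -6 -12.4 10.5
C -1 523.6 44.2 179.2 -6.6 -12.6 14.1
C -1 525.5 53.5 172.4 -6.9 -9.8 12.1
C -1 527.2 61.8 164.3 -6.9 -7.4 15.7
C 1 525.8 54.6 171.2 .8 11.5 -2.5
C 1 523.9 45.6 178 2.4 8 -8
C 1 521.9 36.1 183.5 2.2 8 -7.3
C 1 519.9 26.2 187.5 3.7 8.2 -7.1
C 1 517.8 16 190.2 3.3 10.1 -8
C 1 515.6 5.8 191.3 2.1 12.9 -3.5
E
python3 - <<'E'
import json
o=json.load(open("off.json"));o["C"]=0;json.dump(o,open("off.json","w"))
import fit3
f=lambda *p:float(fit3.phi(p)[0])
o["B"]=f(503.17,-54.63,164.17)-f(527.1,61.1,163.1)
o["C"]=o["B"]+f(503.2,-54.5,164.2)-f(515.1,3.3,191.2);print(o);json.dump(o,open("off.json","w"))
E
python3 fit3.py
```

```text
{'A': 0, 'B': 1.805357606652428, 'C': 2.700227395096308}
 D 1.051 G 0.328 h0 0.284 sd 0.070 rms 0.089 n 62
 D 1.084 G 0.333 h0 0.281 sd 0.069 rms 0.089 n 62
 D 1.050 G 0.323 h0 0.305 sd 0.075 rms 0.091 n 62
 D 1.051 G 0.332 h0 0.262 sd 0.068 rms 0.093 n 62
norev D 1.055 G 0.335 h0 0.277 sd 0.074 rms 0.091 n 56
[[1.0, -0.33, -0.1], [1.0, -0.13, -0.17], [1.0, 0.07, -0.14], [1.0, 0.28, 0.0], [1.0, 0.49, 0.01], [1.0, 0.7, 0.07], [1.0, 0.9, 0.05], [1.0, 1.1, 0.05], [1.0, 1.3, -0.13], [1.0, 1.51, -0.13], [1.0, 1.7, 0.09], [1.0, 1.89, -0.03], [1.0, 2.09, -0.07], [1.0, 2.3, 0.07], [1.0, 2.5, -0.16], [1.0, 2.7, -0.13], [1.0, 2.82, -0.05], [1.0, 2.96, -0.08], [1.0, 3.12, -0.15], [1.0, 3.27, -0.01], [1.0, 3.43, 0.0], [1.0, 3.59, 0.05], [-1.0, 3.46, 0.01], [-1.0, 3.31, -0.18], [-1.0, 3.15, -0.13], [-1.0, 3.01, -0.11], [-1.0, 2.86, 0.05], [-1.0, 2.72, -0.11], [-1.0, 2.57, 0.11], [-1.0, 2.42, -0.11], [-1.0, 2.27, 0.01], [-1.0, 2.11, -0.16], [-1.0, 1.96, 0.08], [-1.0, 1.8, -0.01], [1.0, 1.93, -0.04], [1.0, 2.09, 0.03], [1.0, 2.24, -0.07], [1.0, 2.38, -0.12], [1.0, 2.53, -0.07], [1.0, 2.67, -0.01]]
```

```bash
cat > fit4.py <<'E'
from fit3 import *
u3=u; S=(P[:,:2]-[514.82,4.12])@u+.5; Z=P[:,2]+8-125; ph=phi(P); th=ph+np.array([off[x] for x in g]); Fs=F[:,:2]@u;Fz=F[:,2]
t=(-S*Fz+Z*Fs)/1000; o=np.ones_like(d)
B=[d,-np.sin(th),-np.cos(th)]
ex={"none":[], "const":[o],"sc,zc":[Fz/100,Fs/100],"const,dphi2":[o,d*ph**2],"const,sin,":[o,ph],"all":[o,Fz/100,d*ph,d*ph**2],"all2":[o,ph,d*ph,d*ph**2,Fz/100]}
rev=np.r_[True,d[1:]!=d[:-1]]
for w in (slice(None),~rev):
  for n,e in ex.items():
    A=np.c_[tuple(B+e)][w]; T=t[w]
    x=np.linalg.lstsq(A,T,rcond=None)[0]; r=T-A@x; C=np.linalg.inv(A.T@A)*(r@r)/(len(T)-len(x));G=np.hypot(*x[1:3])
    h=np.arctan2(x[2],x[1]); v=np.array([-np.sin(h),np.cos(h)]); print("%-12s D %.3f G %.3f h0 %.3f sd %.3f rms %.3f"%(n,x[0],G,h,np.sqrt(v@C[1:3,1:3]@v)/G,r.std()),x[3:].round(3))
E
python3 fit4.py
```

```text
none         D 1.053 G 0.326 h0 0.298 sd 0.049 rms 0.089 []
const        D 1.062 G 0.279 h0 0.302 sd 0.048 rms 0.085 [-0.063]
sc,zc        D 0.997 G 0.310 h0 0.308 sd 0.052 rms 0.090 [-0.069  0.503]
const,dphi2  D 1.032 G 0.281 h0 0.290 sd 0.046 rms 0.081 [-0.061  0.101]
const,sin,   D 1.059 G 0.279 h0 0.288 sd 0.049 rms 0.083 [-0.062  0.028]
all          D 1.032 G 0.281 h0 0.287 sd 0.048 rms 0.080 [-0.06   0.121 -0.024  0.101]
all2         D 1.033 G 0.281 h0 0.280 sd 0.049 rms 0.080 [-0.059  0.015 -0.03   0.091  0.14 ]
none         D 1.056 G 0.333 h0 0.295 sd 0.052 rms 0.091 []
const        D 1.065 G 0.270 h0 0.316 sd 0.052 rms 0.084 [-0.073]
sc,zc        D 0.983 G 0.312 h0 0.305 sd 0.056 rms 0.092 [-0.039  0.661]
const,dphi2  D 1.034 G 0.276 h0 0.295 sd 0.048 rms 0.078 [-0.07   0.121]
const,sin,   D 1.061 G 0.269 h0 0.306 sd 0.053 rms 0.083 [-0.072  0.025]
all          D 1.036 G 0.274 h0 0.303 sd 0.050 rms 0.077 [-0.077 -0.362  0.077  0.116]
all2         D 1.033 G 0.278 h0 0.316 sd 0.050 rms 0.076 [-0.08  -0.042  0.114  0.159 -0.52 ]
```

h0 ≈ 0.30 ± 0.05 rad under every noise model. There's ample time, so I'll do one more cycle around the bottom to tighten it.

>>> {"op": "play_rows", "data": {"series": [[-0.37, 0, 0.01, 0, 1], [-0.74, 0, 0.04, 0, 1], [-1.11, 0, 0.08, 0, 1]]}}

```text
clock: 29.1
eef_pos: [513.5, -4.7, 191.0]
tool_rot: [3.141, -0.008, 1.36]
force: [1.8, 13.3, 0.6]
width: 25.2
```

>>> {"op": "play_rows", "data": {"series": [[-0.37, 0, 0.06, 0, 1], [-0.73, 0, 0.15, 0, 1], [-1.09, 0, 0.25, 0, 1]]}}

```text
clock: 29.4
eef_pos: [511.3, -15.5, 189.0]
tool_rot: [3.141, -0.008, 1.359]
force: [0.6, 12.9, 7.9]
width: 25.1
```

>>> {"op": "play_rows", "data": {"series": [[-0.35, 0, 0.12, 0, 1], [-0.7, 0, 0.25, 0, 1], [-1.04, 0, 0.41, 0, 1]]}}

```text
clock: 29.7
eef_pos: [509.1, -26.1, 185.4]
tool_rot: [3.141, -0.007, 1.359]
force: [-1.1, 11.8, 10.5]
width: 25.4
```

>>> {"op": "play_rows", "data": {"series": [[-0.33, 0, 0.17, 0, 1], [-0.65, 0, 0.36, 0, 1], [-0.96, 0, 0.56, 0, 1]]}}

```text
clock: 30.0
eef_pos: [507.0, -36.3, 180.0]
tool_rot: [3.14, -0.007, 1.359]
force: [-1.1, 9.9, 13.6]
width: 25.2
```

>>> {"op": "play_rows", "data": {"series": [[-0.3, 0, 0.22, 0, 1], [-0.59, 0, 0.45, 0, 1], [-0.87, 0, 0.7, 0, 1]]}}

```text
clock: 30.3
eef_pos: [505.0, -45.6, 173.2]
tool_rot: [3.14, -0.006, 1.358]
force: [-1.8, 9.2, 15.3]
width: 24.7
```

>>> {"op": "play_rows", "data": {"series": [[-0.27, 0, 0.26, 0, 1], [-0.52, 0, 0.53, 0, 1], [-0.76, 0, 0.82, 0, 1]]}}

```text
clock: 30.6
eef_pos: [503.4, -53.8, 165.1]
tool_rot: [3.14, -0.005, 1.358]
force: [-2.2, 6.8, 18.7]
width: 25.2
```

>>> {"op": "play_rows", "data": {"series": [[0.6, 0, -0.29, 0, 1], [1.15, 0, -0.56, 0, 1], [1.66, 0, -0.82, 0, 1]]}}

```text
clock: 30.9
eef_pos: [504.8, -46.8, 171.4]
tool_rot: [3.141, 0.008, 1.353]
force: [-3.6, -16.5, -2.4]
width: 25.2
```

>>> {"op": "play_rows", "data": {"series": [[0.28, 0, -0.25, 0, 1], [0.57, 0, -0.48, 0, 1], [0.87, 0, -0.7, 0, 1]]}}

```text
clock: 31.2
eef_pos: [506.7, -37.5, 177.9]
tool_rot: [3.141, 0.007, 1.353]
force: [-0.5, -11.4, -4.9]
width: 25.1
```

>>> {"op": "play_rows", "data": {"series": [[0.31, 0, -0.2, 0, 1], [0.63, 0, -0.39, 0, 1], [0.96, 0, -0.56, 0, 1]]}}

```text
clock: 31.5
eef_pos: [508.7, -27.8, 183.3]
tool_rot: [3.142, 0.007, 1.353]
force: [0.1, -9.9, -6.0]
width: 25.3
```

>>> {"op": "play_rows", "data": {"series": [[0.34, 0, -0.15, 0, 1], [0.68, 0, -0.29, 0, 1], [1.04, 0, -0.41, 0, 1]]}}

```text
clock: 31.8
eef_pos: [510.7, -18.0, 187.2]
tool_rot: [-3.141, 0.008, 1.353]
force: [0.2, -11.1, -7.1]
width: 25.2
```

>>> {"op": "play_rows", "data": {"series": [[0.36, 0, -0.1, 0, 1], [0.72, 0, -0.18, 0, 1], [1.09, 0, -0.25, 0, 1]]}}

```text
clock: 32.1
eef_pos: [512.8, -8.0, 189.6]
tool_rot: [-3.141, 0.009, 1.353]
force: [0.1, -14.4, -10.5]
width: 24.9
```

>>> {"op": "play_rows", "data": {"series": [[0.37, 0, -0.05, 0, 1], [0.74, 0, -0.07, 0, 1], [1.11, 0, -0.08, 0, 1]]}}

```text
clock: 32.4
eef_pos: [514.9, 2.2, 190.6]
tool_rot: [-3.14, 0.009, 1.353]
force: [-2.3, -14.5, -6.2]
width: 25.1
```

>>> {"op": "play_rows", "data": {"series": [[0.37, 0, 0.01, 0, 1], [0.74, 0, 0.04, 0, 1], [1.11, 0, 0.08, 0, 1]]}}

```text
clock: 32.7
eef_pos: [517.1, 12.7, 190.2]
tool_rot: [-3.14, 0.009, 1.352]
force: [-3.7, -13.6, 1.5]
width: 24.9
```

>>> {"op": "play_rows", "data": {"series": [[0.37, 0, 0.06, 0, 1], [0.73, 0, 0.15, 0, 1], [1.09, 0, 0.25, 0, 1]]}}

```text
clock: 33.0
eef_pos: [519.3, 23.5, 188.2]
tool_rot: [-3.14, 0.009, 1.352]
force: [-4.8, -12.5, 4.3]
width: 25.0
```

>>> {"op": "play_rows", "data": {"series": [[0.35, 0, 0.12, 0, 1], [0.7, 0, 0.25, 0, 1], [1.04, 0, 0.41, 0, 1]]}}

```text
clock: 33.3
eef_pos: [521.5, 34.0, 184.6]
tool_rot: [-3.14, 0.008, 1.352]
force: [-6.7, -14.0, 11.9]
width: 25.6
```

>>> {"op": "play_rows", "data": {"series": [[0.33, 0, 0.17, 0, 1], [0.65, 0, 0.36, 0, 1], [0.96, 0, 0.56, 0, 1]]}}

```text
clock: 33.6
eef_pos: [523.6, 44.3, 179.2]
tool_rot: [-3.14, 0.007, 1.353]
force: [-7.5, -11.5, 12.4]
width: 25.0
```

>>> {"op": "play_rows", "data": {"series": [[-0.7, 0, -0.17, 0, 1], [-1.3, 0, -0.36, 0, 1], [-1.86, 0, -0.56, 0, 1]]}}

```text
clock: 33.9
eef_pos: [522.0, 36.4, 183.7]
tool_rot: [-3.141, -0.006, 1.358]
force: [1.8, 11.3, -5.5]
width: 25.2
```

>>> {"op": "play_rows", "data": {"series": [[-0.34, 0, -0.15, 0, 1], [-0.68, 0, -0.29, 0, 1], [-1.04, 0, -0.41, 0, 1]]}}

```text
clock: 34.2
eef_pos: [519.9, 26.5, 187.7]
tool_rot: [-3.141, -0.006, 1.359]
force: [2.3, 9.6, -5.6]
width: 24.7
```

>>> {"op": "play_rows", "data": {"series": [[-0.36, 0, -0.1, 0, 1], [-0.72, 0, -0.18, 0, 1], [-1.09, 0, -0.25, 0, 1]]}}

```text
clock: 34.5
eef_pos: [517.8, 16.4, 190.3]
tool_rot: [-3.141, -0.006, 1.359]
force: [2.1, 9.6, -6.3]
width: 25.1
```

>>> {"op": "play_rows", "data": {"series": [[-0.37, 0, -0.05, 0, 1], [-0.74, 0, -0.07, 0, 1], [-1.11, 0, -0.08, 0, 1]]}}

```text
clock: 34.8
eef_pos: [515.7, 6.1, 191.5]
tool_rot: [3.142, -0.008, 1.359]
force: [1.8, 11.8, -2.5]
width: 25.3
```

```bash
cat >> more.txt <<'E'
C 1 513.5 -4.7 191 1.8 13.3 .6
C 1 511.3 -15.5 189 .6 12.9 7.9
C 1 509.1 -26.1 185.4 -1.1 11.8 10.5
C 1 507 -36.3 180 -1.1 9.9 13.6
C 1 505 -45.6 173.2 -1.8 9.2 15.3
C 1 503.4 -53.8 165.1 -2.2 6.8 18.7
C -1 504.8 -46.8 171.4 -3.6 -16.5 -2.4
C -1 506.7 -37.5 177.9 -.5 -11.4 -4.9
C -1 508.7 -27.8 183.3 .1 -9.9 -6
C -1 510.7 -18 187.2 .2 -11.1 -7.1
C -1 512.8 -8 189.6 .1 -14.4 -10.5
C -1 514.9 2.2 190.6 -2.3 -14.5 -6.2
C -1 517.1 12.7 190.2 -3.7 -13.6 1.5
C -1 519.3 23.5 188.2 -4.8 -12.5 4.3
C -1 521.5 34 184.6 -6.7 -14 11.9
C -1 523.6 44.3 179.2 -7.5 -11.5 12.4
C 1 522 36.4 183.7 1.8 11.3 -5.5
C 1 519.9 26.5 187.7 2.3 9.6 -5.6
C 1 517.8 16.4 190.3 2.1 9.6 -6.3
C 1 515.7 6.1 191.5 1.8 11.8 -2.5
E
python3 fit4.py; cat >> fit4.py <<'E'
print("--per grip")
for k in "ABC":
    w=np.array([x==k for x in g])
    for e in([],[o]):
        A=np.c_[tuple(B+e)][w];x=np.linalg.lstsq(A,t[w],rcond=None)[0];print(k,x.round(3),np.arctan2(x[2],x[1]).round(3))
E
python3 fit4.py | sed -n '/per/,$p'
```

```text
none         D 1.050 G 0.329 h0 0.286 sd 0.040 rms 0.093 []
const        D 1.056 G 0.298 h0 0.338 sd 0.043 rms 0.091 [-0.049]
sc,zc        D 0.993 G 0.316 h0 0.298 sd 0.043 rms 0.094 [-0.018  0.51 ]
const,dphi2  D 1.019 G 0.298 h0 0.322 sd 0.040 rms 0.084 [-0.047  0.137]
const,sin,   D 1.052 G 0.291 h0 0.320 sd 0.044 rms 0.089 [-0.049  0.037]
all          D 1.018 G 0.297 h0 0.318 sd 0.041 rms 0.083 [-0.046  0.151 -0.031  0.139]
all2         D 1.019 G 0.294 h0 0.311 sd 0.042 rms 0.083 [-0.047  0.016 -0.033  0.129  0.15 ]
none         D 1.049 G 0.341 h0 0.288 sd 0.041 rms 0.094 []
const        D 1.056 G 0.302 h0 0.349 sd 0.046 rms 0.091 [-0.052]
sc,zc        D 1.009 G 0.331 h0 0.295 sd 0.044 rms 0.095 [-0.007  0.362]
const,dphi2  D 1.018 G 0.302 h0 0.327 sd 0.042 rms 0.083 [-0.051  0.153]
const,sin,   D 1.047 G 0.291 h0 0.332 sd 0.047 rms 0.088 [-0.054  0.05 ]
all          D 1.018 G 0.302 h0 0.326 sd 0.043 rms 0.083 [-0.052  0.025 -0.001  0.153]
all2         D 1.018 G 0.302 h0 0.327 sd 0.044 rms 0.083 [-0.052 -0.001 -0.001  0.154  0.022]
--per grip
A [1.073 0.228 0.157] 0.601
A [1.074 0.227 0.236 0.069] 0.804
B [0.828 0.109 0.111] 0.794
B [0.414 0.109 0.111 0.414] 0.794
C [1.047 0.334 0.064] 0.19
C [ 1.047  0.371 -0.025  0.087] -0.067
```

```bash
cat >> fit4.py <<'E'
print("--A+C")
w=np.array([x!="B" for x in g])
for n,e in {**ex,"pergripD":[o,d*(np.array(g)=="A")]}.items():
  for ww in (w,w&~rev):
    A=np.c_[tuple(B+e)][ww];x=np.linalg.lstsq(A,t[ww],rcond=None)[0];print(n,x.round(3),np.arctan2(x[2],x[1]).round(3))
E
python3 fit4.py | sed -n '/A+C/,$p'
```

```text
--A+C
none [1.056 0.302 0.095] 0.304
none [1.054 0.315 0.099] 0.305
const [ 1.06   0.273  0.1   -0.047] 0.352
const [ 1.06   0.276  0.105 -0.051] 0.365
sc,zc [ 1.036  0.297  0.095 -0.021  0.177] 0.308
sc,zc [ 1.057  0.316  0.1   -0.012 -0.03 ] 0.305
const,dphi2 [ 1.015  0.28   0.097 -0.044  0.166] 0.333
const,dphi2 [ 1.013  0.284  0.099 -0.048  0.191] 0.336
const,sin, [ 1.056  0.27   0.094 -0.047  0.045] 0.334
const,sin, [ 1.049  0.27   0.098 -0.052  0.063] 0.347
all [ 1.014  0.279  0.095 -0.044  0.129 -0.021  0.167] 0.328
all [ 1.014  0.285  0.102 -0.052 -0.141  0.04   0.187] 0.343
all2 [ 1.016  0.277  0.093 -0.044  0.018 -0.019  0.155  0.11 ] 0.323
all2 [ 1.014  0.286  0.102 -0.052 -0.006  0.04   0.194 -0.139] 0.344
pergripD [ 1.048  0.278  0.104 -0.048  0.031] 0.358
pergripD [ 1.043  0.291  0.113 -0.052  0.045] 0.369
```

>>> {"op": "play_rows", "data": {"series": [[-0.37, 0, 0.01, 0, 1], [-0.74, 0, 0.03, 0, 1], [-0.9, 0, 0.05, 0, 1], [-0.9, 0, 0.05, 0, 1], [-0.9, 0, 0.05, 0, 1], [-0.9, 0, 0.05, 0, 1]]}}

```text
clock: 35.4
eef_pos: [513.8, -3.1, 191.3]
tool_rot: [3.141, -0.007, 1.359]
force: [1.0, 11.1, 0.9]
width: 25.4
```

>>> {"op": "play_rows", "data": {"series": [[-0.2, 0, 0.02, 0, 1], [-0.2, 0, 0.02, 0, 1], [-0.2, 0, 0.02, 0, 1], [-0.2, 0, 0.02, 0, 1]]}}

```text
clock: 35.8
eef_pos: [513.5, -4.8, 191.1]
tool_rot: [3.141, -0.007, 1.359]
force: [1.4, 10.9, 1.0]
width: 25.4
```

>>> {"op": "play_rows", "data": {"series": [[0.2, 0, 0, 0, 1], [0.45, 0, 0, 0, 1], [0.45, 0, 0, 0, 1], [0.45, 0, 0, 0, 1], [0.45, 0, 0, 0, 1]]}}

```text
clock: 36.3
eef_pos: [513.5, -4.7, 191.1]
tool_rot: [3.141, -0.002, 1.356]
force: [-0.3, 5.5, 2.8]
width: 25.0
```

```bash
python3 - <<'E'
from h import *
from cell import viewer,status
import fit3
s=status.read_state();print(s["eef_pos"],s["force"],s["width"],abs(s["qd"]).max(),"th",fit3.phi(s["eef_pos"])+fit3.off["C"],"target",np.pi-.33)
S=viewer.get_image("scene");T=viewer.get_image("top")
cv2.imwrite("pics/end.png",np.hstack([cv2.resize(S["img"][150:350,210:350,::-1],None,fx=3,fy=3,interpolation=2),cv2.resize(S["img"][170:370,220:345,::-1],None,fx=3,fy=3)[:, :370]]))
c=np.hstack([cv2.resize(S["img"][150:350,210:350,::-1],None,fx=2.5,fy=2.5,interpolation=2),cv2.resize(T["img"][150:400,100:450,::-1],None,fx=1.25,fy=2,interpolation=2)[:500]]);cv2.imwrite("pics/end.png",c);print(c.shape)
p=[514.82,4.12,-.21];m=2.80+.29
print((proj(S,world(p,[mark(m,-13),mark(m,13),mark(m,-13,57)]))-[210,150])*2.5)
E
```

```text
[513.46937826  -4.74768827 191.11728254] [-0.28337617  5.54319207  2.80134045] 25.019754042628463 0.0019925293918083425 th [2.81383831] target 2.811592653589793
(500, 788, 3)
[[186.42250773 368.6094536 ]
 [211.97841108 356.78208281]
 [183.5071745  336.12436032]]
```

View pics/end.png

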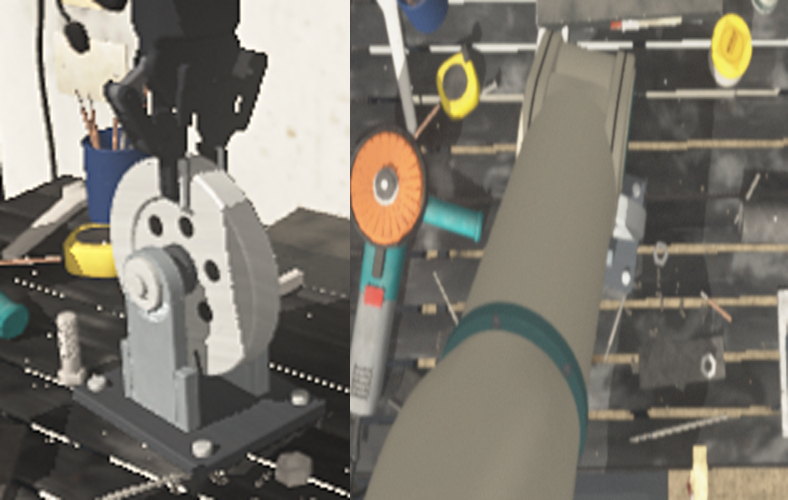

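```bash
python3 - <<'E'
from h import *
from cell import viewer
S=viewer.get_image("scene")
x0,y0,k=265,265,10
im=cv2.resize(S["img"][y0:y0+50,x0:x0+60,::-1],None,fx=k,fy=k,interpolation=cv2.INTER_CUBIC)
p=[514.82,4.12,-.21]
for m,col in((3.1,(0,0,255)),(3.0,(0,255,0)),(2.9,(255,0,0)),(2.8,(0,255,255))):
    q=(proj(S,world(p,[mark(m,-13),mark(m,-13,57)]))-[x0,y0])*k
    cv2.line(im,*[tuple(int(v) for v in a) for a in q],col,1)
q=(proj(S,world(p,[mark(t,-13) for t in np.linspace(2,3.4,50)]))-[x0,y0])*k; cv2.polylines(im,[q.astype(int)],False,(255,0,255),1)
# same model at the start: mark outer near-edge/inner end at 0.20, for comparing
print(proj(S,world(p,[mark(.2,-13),mark(.2,-13,57),mark(.2,13)])),"seen near edge",220+222/3.5,190+103/3.5,"inner",220+222/3.5,190+130/3.5,"far",220+260/3.5,190+85/3.5)
cv2.imwrite("pics/bot.png",im)
E
```

```text
[[284.60275245 217.48034503]
 [283.35581135 230.98010426]
 [295.72897944 213.83177599]] seen near edge 283.42857142857144 219.42857142857142 inner 283.42857142857144 227.14285714285714 far 294.2857142857143 214.28571428571428
```

View pics/bot.png

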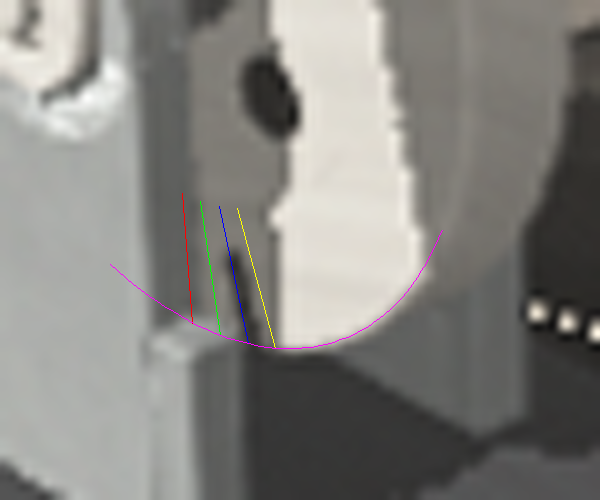

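The mark reads about 2.88 where my bookkeeping predicts about 3.08. The pads sit about 5.6 mm farther back at this opening, as the circle fit suggested (centre 119.4, radius 79), so my φ scale was too large. I'll redo the fit with that geometry.

```bash
cat > fit5.py <<'E'
import fit3,numpy as np
from fit3 import *
s=(P[:,:2]-[514.82,4.12])@u; z=P[:,2]+8; ga=np.array(g)
q=least_squares(lambda p:np.hypot(s-p[0],z-p[1])-p[2+0]*0-np.array([p[2]+{"A":0,"B":p[3],"C":p[4]}[k] for k in g]),[0,120,79,0,0]).x; print("circle",q.round(2))
sc,zc=q[:2]
f=lambda *p:float(np.arctan2(-((p[0]-514.82)*u[0]+(p[1]-4.12)*u[1]-sc),p[2]+8-zc))
st=f(516.8,11.2,190.9)
off={"A":0,"B":f(503.17,-54.63,164.17)-f(527.1,61.1,163.1)}
off["C"]=off["B"]+f(503.2,-54.5,164.2)-f(515.1,3.3,191.2)
S=s-sc;Z=z-zc;ph=np.arctan2(-S,Z);th=ph+np.array([off[k] for k in g]);Fs=F[:,:2]@u;Fz=F[:,2]
t=(-S*Fz+Z*Fs)/1000;o=np.ones_like(d);rev=np.r_[True,d[1:]!=d[:-1]]
now=f(513.47,-4.75,191.12)+off["C"]; print("wheel turned since first grip %.3f; now th %.3f"%(now-st,now))
B=[d,-np.sin(th),-np.cos(th)]
for nm,w in(("all",o>0),("norev",~rev),("A+C",(ga!="B")),("A",ga=="A"),("C",ga=="C")):
  for n,e in {"none":[],"const":[o],"c,dphi2":[o,d*ph**2],"c,phi,dphi,dphi2":[o,ph,d*ph,d*ph**2]}.items():
    if nm in"AC" and n!="none":continue
    A=np.c_[tuple(B+e)][w];x=np.linalg.lstsq(A,t[w],rcond=None)[0];r=t[w]-A@x;C=np.linalg.inv(A.T@A)*(r@r)/(w.sum()-len(x));G=np.hypot(*x[1:3]);h=np.arctan2(x[2],x[1]);v=np.array([-np.sin(h),np.cos(h)])
    print("%-6s%-18s D %.3f G %.3f h0 %.3f sd %.3f rms %.3f target th %.3f heavy now %.3f"%(nm,n,x[0],G,h,np.sqrt(v@C[1:3,1:3]@v)/G,r.std(),np.pi-h,now+h-np.pi))
E
python3 fit5.py
```

```text
circle [ -0.57 119.99  78.75  -0.19   0.16]
wheel turned since first grip 2.756; now th 2.656
all   none               D 1.110 G 0.354 h0 0.375 sd 0.035 rms 0.091 target th 2.767 heavy now -0.110
all   const              D 1.113 G 0.328 h0 0.403 sd 0.039 rms 0.090 target th 2.739 heavy now -0.083
all   c,dphi2            D 1.085 G 0.329 h0 0.391 sd 0.037 rms 0.087 target th 2.751 heavy now -0.095
all   c,phi,dphi,dphi2   D 1.085 G 0.329 h0 0.389 sd 0.039 rms 0.086 target th 2.753 heavy now -0.096
norev none               D 1.108 G 0.365 h0 0.382 sd 0.036 rms 0.091 target th 2.760 heavy now -0.104
norev const              D 1.111 G 0.334 h0 0.416 sd 0.041 rms 0.090 target th 2.726 heavy now -0.070
norev c,dphi2            D 1.084 G 0.334 h0 0.399 sd 0.040 rms 0.086 target th 2.743 heavy now -0.086
norev c,phi,dphi,dphi2   D 1.084 G 0.335 h0 0.400 sd 0.041 rms 0.086 target th 2.742 heavy now -0.086
A+C   none               D 1.115 G 0.344 h0 0.390 sd 0.036 rms 0.089 target th 2.752 heavy now -0.095
A+C   const              D 1.117 G 0.321 h0 0.416 sd 0.040 rms 0.088 target th 2.725 heavy now -0.069
A+C   c,dphi2            D 1.081 G 0.325 h0 0.401 sd 0.037 rms 0.081 target th 2.741 heavy now -0.084
A+C   c,phi,dphi,dphi2   D 1.082 G 0.324 h0 0.398 sd 0.038 rms 0.081 target th 2.743 heavy now -0.087
A     none               D 1.132 G 0.314 h0 0.551 sd 0.070 rms 0.079 target th 2.591 heavy now 0.066
C     none               D 1.105 G 0.354 h0 0.331 sd 0.047 rms 0.090 target th 2.811 heavy now -0.154
```

The heavy side now estimates about 0.09 rad short of straight down, so I'll turn it a further 7 mm and relax the push.

>>> {"op": "play_rows", "data": {"series": [[-0.4, 0, 0.02, 0, 1], [-0.75, 0, 0.05, 0, 1], [-1.1, 0, 0.1, 0, 1], [-1.15, 0, 0.12, 0, 1], [-1.15, 0, 0.12, 0, 1], [-1.15, 0, 0.12, 0, 1]]}}

```text
clock: 37.05
eef_pos: [511.7, -13.4, 189.8]
tool_rot: [3.141, -0.005, 1.357]
force: [1.3, 10.6, 2.5]
width: 25.1
```

>>> {"op": "play_rows", "data": {"series": [[0.25, 0, -0.02, 0, 1], [0.5, 0, -0.02, 0, 1], [0.5, 0, -0.02, 0, 1], [0.5, 0, -0.02, 0, 1], [0.5, 0, -0.02, 0, 1]]}}

```text
clock: 37.55
eef_pos: [511.8, -12.9, 189.9]
tool_rot: [3.141, 0.0, 1.355]
force: [-0.9, 2.0, 4.1]
width: 25.2
```

```bash
python3 - <<'E'
from cell import status
import fit5
s=status.read_state();print(s["eef_pos"],s["force"],s["width"],abs(s["qd"]).max(),"th",fit5.f(*s["eef_pos"])+fit5.off["C"])
E
```

```text
circle [ -0.57 119.99  78.75  -0.19   0.16]
wheel turned since first grip 2.756; now th 2.656
all   none               D 1.110 G 0.354 h0 0.375 sd 0.035 rms 0.091 target th 2.767 heavy now -0.110
all   const              D 1.113 G 0.328 h0 0.403 sd 0.039 rms 0.090 target th 2.739 heavy now -0.083
all   c,dphi2            D 1.085 G 0.329 h0 0.391 sd 0.037 rms 0.087 target th 2.751 heavy now -0.095
all   c,phi,dphi,dphi2   D 1.085 G 0.329 h0 0.389 sd 0.039 rms 0.086 target th 2.753 heavy now -0.096
norev none               D 1.108 G 0.365 h0 0.382 sd 0.036 rms 0.091 target th 2.760 heavy now -0.104
norev const              D 1.111 G 0.334 h0 0.416 sd 0.041 rms 0.090 target th 2.726 heavy now -0.070
norev c,dphi2            D 1.084 G 0.334 h0 0.399 sd 0.040 rms 0.086 target th 2.743 heavy now -0.086
norev c,phi,dphi,dphi2   D 1.084 G 0.335 h0 0.400 sd 0.041 rms 0.086 target th 2.742 heavy now -0.086
A+C   none               D 1.115 G 0.344 h0 0.390 sd 0.036 rms 0.089 target th 2.752 heavy now -0.095
A+C   const              D 1.117 G 0.321 h0 0.416 sd 0.040 rms 0.088 target th 2.725 heavy now -0.069
A+C   c,dphi2            D 1.081 G 0.325 h0 0.401 sd 0.037 rms 0.081 target th 2.741 heavy now -0.084
A+C   c,phi,dphi,dphi2   D 1.082 G 0.324 h0 0.398 sd 0.038 rms 0.081 target th 2.743 heavy now -0.087
A     none               D 1.132 G 0.314 h0 0.551 sd 0.070 rms 0.079 target th 2.591 heavy now 0.066
C     none               D 1.105 G 0.354 h0 0.331 sd 0.047 rms 0.090 target th 2.811 heavy now -0.154
[511.7550278  -12.90393772 189.93736054] [-0.8596578   2.03944786  4.09093238] 25.203843328767356 0.0017140483521214498 th 2.762082656639794
```

The wheel is at 2.762 against a target of 2.75, at rest and gripped with low force. Handing in.

```bash
python3 -c "
from cell import order
print(order.finish_job())"
```

```text
the job is handed in; nothing more can be done
None
```

I turned the wheel through its range by its rim, worked out the heavy side from the effort, and handed in the job with that side straight down and the wheel still gripped. The heavy side's position is good to about ±0.05 rad by the fit. The whole job took 37.6 s of the 72 s allowed.

- **Heavy side:** I gripped the rim three times and took 82 force readings, both turning directions in the first and third grips and one direction in the second. The fit gives a heavy-side pull of about 0.33 N m, inside the stated range. The 1.1 N m of fitted drag includes friction at the finger pads.
- **Final state:** the wheel stands at 2.762 rad on the fit's scale, and the target was about 2.75. It was at rest and gripped at 25 mm opening, with about 5 N left at the wrist.

**Checks that disagreed:**
- **Angle scale:** the mark first read about 0.2 rad off my count, because the pads grip farther back than I had assumed. I redid the fit and turned the wheel a further 0.1 rad. About 0.06 rad is still unexplained.
- **Separate fits:** the first and third grips, fitted alone, put the heavy side about 0.2 rad apart (target angles 2.59 and 2.81). I used the combined fit, which lies between them.
- **Not checked:** I did not look at the mark again after the last turn. I made no before-and-after comparison of the other things on the table. I saw no sign of contact with them, and no force limit was approached.

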